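Pack the sensor kit away in its lidded case and drawer

ROBOT

A 6-joint arm with a two-finger parallel gripper is mounted at the origin on the work surface. World frame = base frame: x ahead of the robot, y to its left, z up, the work surface at z = 0. Lengths are in m, angles in degrees, forces in N, time in s.
With the tool pointing down it reaches from about 0.4 to 0.825 m from the base axis. Payload 7 kg.
Tool frame: the origin (TCP) lies at the centre of the arm's flange, where the gripper is bolted on; the fingertips stand 178 mm ahead of it and the grasp point (between the pads) lies 159 mm ahead of it; z points along the fingers, y is the line along which they close (so a half turn about z gives the same grasp; the last joint's range is limited). The gripper opens to 88 mm and grips with 3 to 60 N. Pads are 19 mm wide; open, the fingers measure 130 mm over their backs; the gripper's body (78 mm by 193 mm) begins 47 mm behind the grasp point.
Start: joints at [16.507, 20.546, 0.682, 0, -70.136, -16.507], TCP at [0.675, -0, 0.405] pointing down, gripper open.
Joint ranges: [-176.03, 176.03], [-82.01, 121.73], [-58.28, 71.71], [-173.87, 95.51], [-174.79, -0.11], [-173.66, 173.66]. Speed limits (degrees/s): [136.94, 136.94, 172.46, 180, 180, 180].

INTERFACE

Orientations are given as [roll, pitch, yaw] about the fixed x, y, z axes, in that order (R = Rz(yaw) Ry(pitch) Rx(roll)).
In Python, from plant import telemetry, snapshot, workorder, nets gives the robot as it stands.
- The arm moves only by the shell command python3 -m creep 'ROWS'. ROWS is JSON, a list that holds one entry, the list of rows, each a list of 5 numbers: the shift along the tool's x, y, z normalised to -1 to 1, where 1 is 0.2 m, then the turn about the tool's z normalised to -1 to 1, where 1 is pi/2 rad, then the opening, from 0 (shut) to 1 (fully open). In form: [[[x, y, z, spin, hand], ...]]. A call has 1 to 8 rows; each row shifts and turns the commanded pose from where the row before left it, along the tool's axes as they then stand; what a row does not reach is not made up. A row lasts 1/12 s, in which the tool goes at most 41.7 mm and 7.16 degrees, less where a joint would pass 70% of its speed; a pose out of reach is approached as far as the arm can. A call with a number of a shift or a turn outside -1 to 1 is refused whole. A call with a gripper value outside its range is refused whole. The fingers move at their own pace and stop on an object; the grip force is fixed at half the most. Time passes only in rows, so rows that do not move let the fingers close. It gives the time, the measured TCP pose, the force, the opening and the grip force at its end, in the units of the state.
- telemetry.get_obs(): the state, without advancing time (a new reading comes with each control period).
- snapshot(name): name is "scene" or "side" or "wrist"; returns a dict with "frame" (400x640x3 uint8, red, green, blue), "fx", "fy", "cx", "cy" (pixels), "rvec" (rotation vector, rad) and "tvec" (3), from world to camera coordinates, as OpenCV has them; the wrist camera has in their place "mount" (4x4, takes a point from camera to tool coordinates, whose origin is the TCP and whose axes are the flange's). Camera axes: x right, y down, z forward; pixel columns grow to the right and rows downward; lengths in m; the calibration is good to about 2 mm. A picture is of the moment at which its call begins: read the wrist's pose just before it. There is no depth.
- workorder.close_job(): hands the job in; it is judged then, once.
Trained networks look in a picture, given as the dict that the camera call returned (one of the last four; its "shot" number tells which), for a name from the list of things; names that differ only in an ending like _2 or _b are one class to them, and where a whole thing is asked for, a point or a joint stands for the part that bears it (a point fixed in the world has none). Each returns a list of dicts, best first, with "confidence" (0 to 1); they miss things now and then, are a little off and sometimes report something else, mostly with a low value. They report only what shows in the picture. A call takes as long as a camera call. They do not tell look-alikes from the thing itself.
- nets.find_in(picture, query): "uv" ([column, row] in pixels, amid what is visible of it).
- nets.masks_of(picture, query): "region" (400x640 bool, what is visible of it) and "uv" ([column, row] in pixels, amid what is visible of it).
- nets.landmark_of(picture, query): "uv" ([column, row] in pixels: a listed point, or the origin of a listed thing).
The state is a dict: "clock": time; "joint_pos": joint angles; "qvel": joint speeds; "tau": joint torques, N m; "tool_pos": TCP position; "orientation": TCP orientation; "force": force on the tool from outside, world axes, zero at the start; "moment": the same for the moment, N m; "opening": finger opening in m; "gripper_force": force on a finger pad.
Only numpy, scipy, OpenCV 4.12 (cv2) and the standard library are available. Lean on these libraries where they do the work, as an engineer would, in place of code of your own. Each camera call takes 0.05 s, during which the arm holds its last target. There are 200 camera calls.

TASK

Pack the kit away: first raise the clear lid of the blue case right back onto its stop and pull the black unit's drawer out to its stop; with both open, put every yellow sensor housing in the case and every orange bracket in the drawer. When all are in, push the drawer fully home and lower the lid gently until it rests flat on the case, never letting it drop shut. Leave the solder reel and the screwdriver where they are.

Things in the scene. Friction and masses are not known exactly. Their poses are not given: they have to be found in the camera images.
- case: fixed blue open-topped kit case, 156 (x) x 190 (y) x 75 (z) mm, walls and floor 6 mm. Origin on the bench directly under the hinge line at the case's rear; the case reaches from there 156 mm along its -x (towards the robot) and 95 mm to either side in y. It and the drawer unit swap sides from start to start
- well (a point): centre of the case's inner floor, 6 mm above the bench; axes as the case's. The inside measures 144 (x) x 178 (y) x 69 (deep) mm
- lid (a joint): hinge of the case's clear black-edged lid (156 x 190 x 6 mm, 0.3 kg), rad: 0 shut flat on the rim (as at the start), 1.75 fully open, leaning back on its stop. The lid swings up and back about the case's y axis. Near upright and beyond, light hinge friction holds it; lower down it falls shut by itself if let go. Lifting takes about 1.5 N at the bar. Open, it stands 265 mm above the bench
- lid_hinge (a point): point in the middle of the hinge line, 75 mm above the bench; axes turn with the lid (x to the rear, away from the bar; equal to the case's axes when shut)
- lid_bar (a point): middle of the lid's red round pull bar: 11 mm thick, 90 mm long along y, parallel to the hinge and 191 mm from it, 35 mm beyond the lid's free edge in the lid's plane (two thin rods 76 mm apart carry it), 3 mm above the hinge point when shut. Pinched from straight above, it turns between the fingers, so the tool can stay vertical through the whole swing. Axes as lid_hinge
- bins: fixed black single-drawer parts unit, 180 (x) x 190 (y) x 90 (z) mm; origin under its centre, drawer front facing its -x (towards the robot)
- bins_drawer0 (a joint): how far the drawer is pulled out along the unit's -x, m: 0 fully home (front flush), 0.1176 at its stop; starts 0 to 12 mm out. It slides with about 1 N of friction and stays where left
- bins_drawer0_handle (a point): middle of the drawer's aluminium bar handle: 11 mm thick, 95 mm long along y, 35 mm in front of the drawer front, about 52 mm above the bench; can be pinched from straight above with the fingers opened about 30 mm (more and the rear one lands on the drawer front); axes as the unit's
- tray (a point): centre of the drawer's inner floor, moves with the drawer; axes as the unit's. The inside measures 135 (x) x 148 (y) x 46 (deep) mm; pulled to the stop, the front 110 mm of it (x from -67 to about +43 mm) lie clear of the unit. Its floor is about 22 mm above the bench
- sensor1: sensor housing: acid-yellow block 44 (x) x 30 (y) x 26 (z) mm with a flat black disc and patch on top, 40 to 85 g; origin at the centre of its underside. Two or three of sensor1 to sensor3 are present, standing on the bench at any yaw; the others are None
- sensor2: sensor housing: acid-yellow block 44 (x) x 30 (y) x 26 (z) mm with a flat black disc and patch on top, 40 to 85 g; origin at the centre of its underside. Two or three of sensor1 to sensor3 are present, standing on the bench at any yaw; the others are None
- sensor3: sensor housing: acid-yellow block 44 (x) x 30 (y) x 26 (z) mm with a flat black disc and patch on top, 40 to 85 g; origin at the centre of its underside. Two or three of sensor1 to sensor3 are present, standing on the bench at any yaw; the others are None
- bracket1: orange printed bracket: base plate 46 (x) x 36 (y) x 8 mm with one upright fin along its middle, 46 (x) x 10 (y) mm, top of the fin 34 mm above the underside, 35 to 70 g; origin at the centre of its underside. Grip it by the fin, across y. One or both of bracket1 and bracket2 are present, standing on the bench at any yaw; an absent one is None
- bracket2: orange printed bracket: base plate 46 (x) x 36 (y) x 8 mm with one upright fin along its middle, 46 (x) x 10 (y) mm, top of the fin 34 mm above the underside, 35 to 70 g; origin at the centre of its underside. Grip it by the fin, across y. One or both of bracket1 and bracket2 are present, standing on the bench at any yaw; an absent one is None
- spool: bystander: heavy steel-coloured reel of solder, 52 mm across, 42 mm high, standing among the things to pack; origin under its centre
- driver: bystander: screwdriver lying crosswise behind the things to pack; origin under its middle, blade along its +x
Mind the look-alikes: they are no part of the job. Leave any pink or purple look-alike of the sensor1 alone. Leave any purple look-alike of the bracket2 alone.

How it is judged (in metres and radians):
On the way, in this order (a step that is already met when the one before it is completed fails the run):
1. the lid stands open on its stop and the drawer is pulled out to its stop, both at once (value of joint lid above 1.65 rad and value of joint bins_drawer0 above 0.11 m), for 0.2 s.
2. with lid and drawer still open, every sensor present lies in the case and every bracket present in the drawer, let go (x of sensor1 in the frame of well between -0.072 and 0.072 m and y of sensor1 in the frame of well between -0.089 and 0.089 m and z of sensor1 in the frame of well between -0.005 and 0.045 m and x of sensor2 in the frame of well between -0.072 and 0.072 m and y of sensor2 in the frame of well between -0.089 and 0.089 m and z of sensor2 in the frame of well between -0.005 and 0.045 m and x of sensor3 in the frame of well between -0.072 and 0.072 m and y of sensor3 in the frame of well between -0.089 and 0.089 m and z of sensor3 in the frame of well between -0.005 and 0.045 m and x of bracket1 in the frame of tray between -0.068 and 0.068 m and y of bracket1 in the frame of tray between -0.074 and 0.074 m and z of bracket1 in the frame of tray between -0.005 and 0.03 m and x of bracket2 in the frame of tray between -0.068 and 0.068 m and y of bracket2 in the frame of tray between -0.074 and 0.074 m and z of bracket2 in the frame of tray between -0.005 and 0.03 m and value of joint lid above 1.4 rad and value of joint bins_drawer0 above 0.08 m and contact force between each of sensor1, sensor2, sensor3, bracket1, bracket2 and the fingers below 0.1 N), for 0.2 s.
At the end, for the whole second after the job is handed in: Every sensor present lies inside the case and every bracket present inside the drawer, at rest; the drawer is home to within 4 mm and the lid shut to within 0.03 rad (6 mm at its bar) (x of sensor1 in the frame of well between -0.072 and 0.072 m and y of sensor1 in the frame of well between -0.089 and 0.089 m and z of sensor1 in the frame of well between -0.005 and 0.045 m and x of sensor2 in the frame of well between -0.072 and 0.072 m and y of sensor2 in the frame of well between -0.089 and 0.089 m and z of sensor2 in the frame of well between -0.005 and 0.045 m and x of sensor3 in the frame of well between -0.072 and 0.072 m and y of sensor3 in the frame of well between -0.089 and 0.089 m and z of sensor3 in the frame of well between -0.005 and 0.045 m and x of bracket1 in the frame of tray between -0.068 and 0.068 m and y of bracket1 in the frame of tray between -0.074 and 0.074 m and z of bracket1 in the frame of tray between -0.005 and 0.03 m and x of bracket2 in the frame of tray between -0.068 and 0.068 m and y of bracket2 in the frame of tray between -0.074 and 0.074 m and z of bracket2 in the frame of tray between -0.005 and 0.03 m and value of joint lid below 0.03 rad and value of joint bins_drawer0 below 0.004 m and linear speed of each of sensor1, sensor2, sensor3, bracket1, bracket2 below 0.02 m/s); the robot touches nothing.
It fails at once if the lid drops or is slammed shut (closing faster than 2.5 rad/s in the last 0.2 rad) (velocity of joint lid below -2.5 rad/s and value of joint lid below 0.2 rad).
It fails at once if the lid is flung against its open stop (faster than 2.5 rad/s in the last 0.15 rad) (velocity of joint lid above 2.5 rad/s and value of joint lid above 1.6 rad).
It fails at once if the solder reel or the screwdriver is moved by more than 40 mm (distance of any of spool, driver from where it was at the start of the episode above 0.04 m).
Of sensor1, sensor2, sensor3 only 2 to 3 are there at a start; the rules pass over those that are not, and their reading is None.
Of bracket1, bracket2 only 1 to 2 are there at a start; the rules pass over those that are not, and their reading is None.
At some moment in a run one of sensor1, sensor2, sensor3, bracket1, bracket2 may be knocked a few centimetres aside while the robot is not near it.
It also fails if it takes over 210 s, if anything falls off the work surface, if the arm or the gripper's body presses on something with over 40 N, if the wrist force passes 120 N, or if a joint passes its speed limit or range.

## Working session

There is one attempt and no reset: what is moved stays moved. The work goes in short steps, Python scripts to look and compute and a shell command to move; the robot and the scene stay as the last step left them, time stands still between calls to the robot, and variables do not carry over. Pictures are saved under pics/ and viewed, at most 17 in all, crops included, and the job is handed in when it is done.

```bash
ls; mkdir -p pics
cat > h.py <<'E'
import numpy as np, cv2, json
from plant import telemetry, snapshot, workorder, nets
from scipy.spatial.transform import Rotation as R
def cam(p):
    """returns K, Rwc, twc (world->cam)"""
    K=np.array([[p['fx'],0,p['cx']],[0,p['fy'],p['cy']],[0,0,1.]])
    if 'rvec' in p: 
        return K,cv2.Rodrigues(np.array(p['rvec'],float))[0],np.array(p['tvec'],float).ravel()
    o=p['obs']; T=np.eye(4); T[:3,:3]=R.from_euler('xyz',o['orientation'],degrees=True).as_matrix(); T[:3,3]=o['tool_pos']
    M=np.linalg.inv(T@np.array(p['mount'])); return K,M[:3,:3],M[:3,3]
def shot(n):
    o=telemetry.get_obs(); p=snapshot(n); p['obs']=o; return p
def ray(p,uv,z):
    K,Rw,t=cam(p); d=Rw.T@np.linalg.solve(K,[uv[0],uv[1],1]); c=-Rw.T@t
    return c+d*(z-c[2])/d[2]
def proj(p,X):
    K,Rw,t=cam(p); x=K@(Rw@np.array(X,float)+t); return x[:2]/x[2]
def save(p,n,crop=None,s=1):
    f=p['frame']
    if crop: f=f[crop[1]:crop[3],crop[0]:crop[2]]
    f=cv2.resize(f,None,fx=s,fy=s,interpolation=cv2.INTER_CUBIC) if s!=1 else f
    cv2.imwrite('pics/'+n,cv2.cvtColor(f,cv2.COLOR_RGB2BGR))
E
python3 - <<'E'
from h import *
o=telemetry.get_obs(); print(o)
ps={n:shot(n) for n in ['scene','side','wrist']}
for n,p in ps.items(): save(p,n+'0.png')
p=ps['scene']; im=p['frame']
for n,z in [('lid_bar',.078),('lid_hinge',.075),('bins_drawer0_handle',.052),('bins',0),('case',0),('sensor1',0.0),('bracket1',0.0),('spool',0),('driver',0)]:
  for c in ['scene','side']:
    for d in nets.landmark_of(ps[c],n)[:7]: print(c,n,np.round(d['uv']),round(d['confidence'],2),ray(ps[c],d['uv'],z).round(3))
E
```

```text
pics
{'clock': 0.0, 'joint_pos': array([ 1.65064011e+01,  2.05924988e+01,  6.32546062e-01, -1.96321924e-02,
       -7.01375395e+01, -1.65074988e+01]), 'qvel': array([-0.01447656, -0.01835051,  0.11375897,  0.08593211, -0.01317999,
       -0.04303827]), 'tau': array([-8.00930356e-04, -5.82726967e+01,  2.93058443e+01,  6.99745238e+00,
        6.93249181e-03, -2.06530804e-04]), 'tool_pos': array([ 6.74796667e-01, -1.11233726e-05,  4.03702646e-01]), 'orientation': array([ 1.79901282e+02, -1.00094892e-02, -9.00077752e+01]), 'force': array([ 0.43925148,  0.03822421, -0.28510649]), 'moment': array([-0.00144784, -0.00086543,  0.02571972]), 'gripper_force': 0.0, 'opening': 0.08705106299976105}
scene lid_bar [431. 253.] 0.73 [0.465 0.248 0.078]
scene lid_bar [346. 203.] 0.57 [0.504 0.024 0.078]
side lid_bar [240. 144.] 0.7 [0.459 0.248 0.078]
side lid_bar [315. 156.] 0.7 [0.607 0.132 0.078]
scene lid_hinge [354. 297.] 0.75 [0.652 0.254 0.075]
side lid_hinge [313. 133.] 0.76 [0.641 0.244 0.075]
scene bins_drawer0_handle [290. 166.] 0.53 [ 0.506 -0.247  0.052]
side bins_drawer0_handle [335. 302.
[... 714 characters left out ...]
. 227.] 0.55 [ 0.761 -0.092  0.   ]
side sensor1 [255. 216.] 0.24 [0.445 0.062 0.   ]
scene bracket1 [433. 240.] 0.7 [0.353 0.165 0.   ]
scene bracket1 [374. 232.] 0.63 [0.449 0.068 0.   ]
scene bracket1 [367. 187.] 0.49 [ 0.335 -0.102  0.   ]
side bracket1 [255. 217.] 0.79 [0.445 0.061 0.   ]
side bracket1 [206. 291.] 0.63 [ 0.316 -0.114  0.   ]
scene spool [312. 255.] 0.85 [0.616 0.057 0.   ]
scene spool [373. 230.] 0.7 [0.449 0.063 0.   ]
scene spool [345. 204.] 0.39 [ 0.438 -0.066  0.   ]
side spool [329. 204.] 0.83 [0.609 0.047 0.   ]
scene driver [434. 250.] 0.73 [0.379 0.191 0.   ]
scene driver [253. 256.] 0.62 [ 0.729 -0.009  0.   ]
side driver [387. 206.] 0.86 [ 0.727 -0.003  0.   ]
```

View pics/scene0.png

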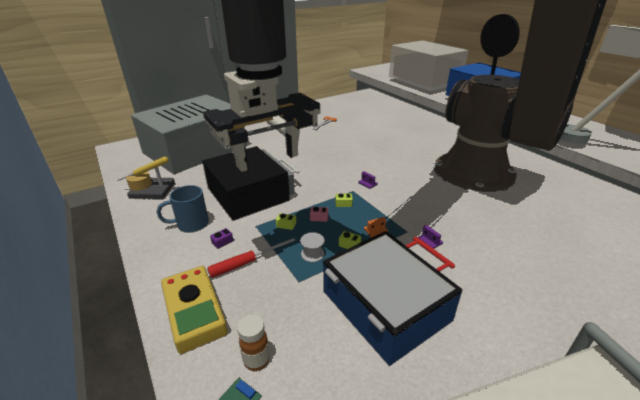

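View pics/side0.png

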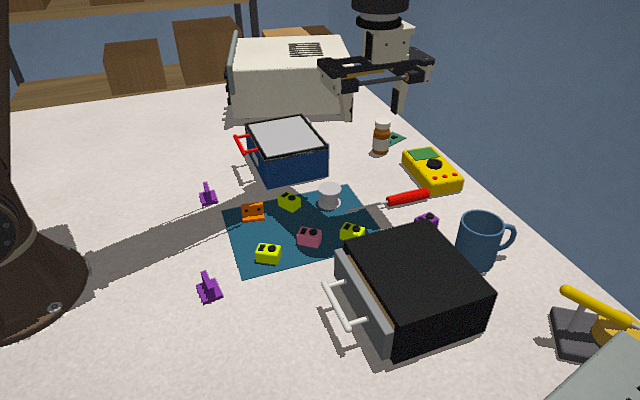

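View pics/wrist0.png

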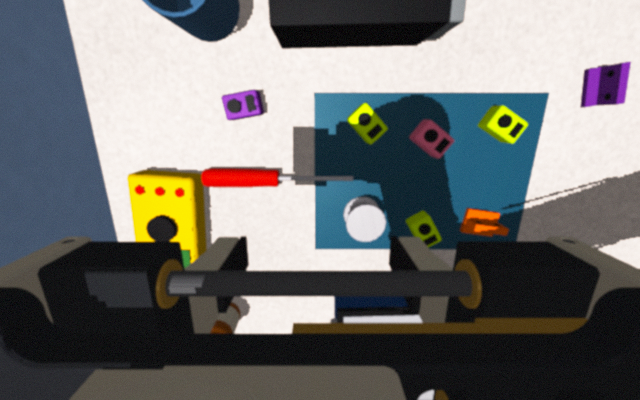

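The scene shows three yellow sensors in the scene view, at about (286,221), (344,200) and (349,240), and one orange bracket at (375,227). The look-alikes to leave are the pink one at (319,214) and the purple ones at (222,237), (368,180) and (431,237). The blue case is on the left with its lid shut and its bar at (431,253). The black unit is on the right with its handle at (290,166).

Next I'll fit box silhouettes to both views for exact poses.

```bash
cat > fit.py <<'E'
from h import *
from scipy.optimize import minimize
B=lambda x0,x1,y0,y1,z0,z1:np.array([[x,y,z] for x in(x0,x1) for y in(y0,y1) for z in(z0,z1)])
SENS=[B(-.022,.022,-.015,.015,0,.026)]
BRK=[B(-.023,.023,-.018,.018,0,.008),B(-.023,.023,-.005,.005,0,.034)]
BINS=[B(-.09,.09,-.095,.095,0,.09)]
CASE=[B(-.156,0,-.095,.095,0,.081)]
S=4
def sil(p,boxes,q,z,bb):
    c,s=np.cos(q[2]),np.sin(q[2]); K,Rw,t=cam(p); M=np.zeros(((bb[3]-bb[1])*S,(bb[2]-bb[0])*S),np.uint8)
    for b in boxes:
        X=np.c_[b[:,0]*c-b[:,1]*s+q[0],b[:,0]*s+b[:,1]*c+q[1],b[:,2]+z]
        u=(Rw@X.T).T+t; u=(K@u.T).T; u=u[:,:2]/u[:,2:]
        h=cv2.convexHull(((u+.5-[bb[0],bb[1]])*S-.5).astype(np.float32)*16)
        cv2.fillConvexPoly(M,np.round(h).astype(np.int32),1,shift=4)
    return M
def fit(views,boxes,q0,z=0,yaws=(0,),m=12):
    """views: list of (pic, boolmask)"""
    data=[]
    for p,k in views:
        y,x=np.nonzero(k); bb=[max(x.min()-m,0),max(y.min()-m,0),min(x.max()+m,640),min(y.max()+m,400)]
        data.append((p,cv2.resize(k[bb[1]:bb[3],bb[0]:bb[2]].astype(np.uint8),None,fx=S,fy=S,interpolation=cv2.INTER_NEAREST),bb))
    def cost(v):
        q=[v[0]/100,v[1]/100,v[2]/5]; c=0
        for p,k,bb in data:
            s=sil(p,boxes,q,z,bb); c+=1-(s&k).sum()/max((s|k).sum(),1)
        return c/len(data)
    best=None
    for yw in yaws:
        v0=np.array([q0[0]*100,q0[1]*100,yw*5])
        r=minimize(cost,v0,method='Nelder-Mead',options=dict(initial_simplex=[v0,v0+[1,0,0],v0+[0,1,0],v0+[0,0,1]],maxiter=150))
        if best is None or r.fun<best.fun: best=r
    return best.x[0]/100,best.x[1]/100,np.degrees(best.x[2]/5),1-best.fun
YEL=lambda h:(h[...,0]>25)&(h[...,0]<38)&(h[...,1]>120)&(h[...,2]>50)
ORA=lambda h:(h[...,0]>5)&(h[...,0]<16)&(h[...,1]>150)&(h[...,2]>70)
def blob(p,f,X,r=22):
    h=cv2.cvtColor(p['frame'],cv2.COLOR_RGB2HSV); k=f(h).astype(np.uint8)
    u=proj(p,X); yy,xx=np.mgrid[:400,:640]
    k=k*(((xx-u[0])**2+(yy-u[1])**2)<r*r)
    k=cv2.morphologyEx(k.astype(np.uint8),cv2.MORPH_CLOSE,np.ones((5,5)))
    return k>0
def netmask(p,n,X):
    u=proj(p,X); d=[d for d in nets.masks_of(p,n) if np.hypot(*(np.array(d['uv'])-u))<60]
    return d[0]['region'] if d else None
E
python3 - <<'E'
from fit import *
a,b=shot('scene'),shot('side')
yw=np.radians([0,45,90,135])
for n,X in [('s1',(.53,.072)),('s2',(.535,-.048)),('s3',(.44,-.063)),('sA',(.767,-.093))]:pass
h=a['frame']
for p in (a,b):
  k=YEL(cv2.cvtColor(p['frame'],cv2.COLOR_RGB2HSV)).astype(np.uint8)
  n,_,st,c=cv2.connectedComponentsWithStats(k)
  print([(c[i].round(),ray(p,c[i],.02).round(3)[:2],st[i,4]) for i in range(1,n) if st[i,4]>40])
  k=ORA(cv2.cvtColor(p['frame'],cv2.COLOR_RGB2HSV)).astype(np.uint8)
  n,_,st,c=cv2.connectedComponentsWithStats(k)
  print('O',[(c[i].round(),ray(p,c[i],.015).round(3)[:2],st[i,4]) for i in range(1,n) if st[i,4]>40])
for n,m,X in [('bins',BINS,(.63,-.255)),('case',CASE,(.647,.249))]:
  vs=[]
  for p in (a,b):
    k=np.zeros((400,640),bool)
    for q in ([n] if n=='bins' else ['case','lid']):
      r=netmask(p,q,[X[0]-(.08 if n=='case' else 0),X[1],.05])
      if r is not None:k|=r
    if n=='case':  # strip red bar
      hh=cv2.cvtColor(p['frame'],cv2.COLOR_RGB2HSV); k&=~(((hh[...,0]<8)|(hh[...,0]>172))&(hh[...,1]>130))
    k=cv2.morphologyEx(k.astype(np.uint8),cv2.MORPH_OPEN,np.ones((5,5)))>0
    print(n,k.sum()); vs.append((p,k))
  print(n,fit(vs,m,X)); print([fit([v],m,X) for v in vs])
E
```

```text
[(array([344., 200.]), array([ 0.45 , -0.059]), np.int32(171)), (array([285., 222.]), array([ 0.621, -0.057]), np.int32(206)), (array([348., 241.]), array([0.536, 0.08 ]), np.int32(209))]
O [(array([376., 227.]), array([0.447, 0.069]), np.int32(252)), (array([253., 346.]), array([0.82 , 0.205]), np.int32(243))]
[(array([438., 171.]), array([0.889, 0.053]), np.int32(594)), (array([289., 202.]), array([0.521, 0.06 ]), np.int32(299)), (array([351., 232.]), array([ 0.607, -0.076]), np.int32(261)), (array([268., 254.]), array([ 0.438, -0.082]), np.int32(399)), (array([596., 302.]), array([ 0.914, -0.377]), np.int32(313))]
O [(array([381., 134.]), array([0.852, 0.278]), np.int32(90)), (array([252., 212.]), array([0.439, 0.061]), np.int32(296))]
bins 4399
bins 16431
bins (np.float64(0.6321447018452742), np.float64(-0.2566353548338044), np.float64(1.2772576551463133), np.float64(0.9182835552226155))
[(np.float64(0.6343254811527056), np.float64(-0.2528113270226465), np.float64(0.3798318020813964), np.float64(0.9029741401470361)), (np.float64(0.6307048866604518), np.float64(-0.25742145718486503), np.float64(1.771505603307753), np.float64(0.9481374907267945))]
case 11390
case 4762
case (np.float64(0.6492398853510823), np.float64(0.25092279689974584), np.float64(1.3794667607857667), np.float64(0.968347500446151))
[(np.float64(0.6501918624343855), np.float64(0.2519431292471662), np.float64(1.4063934994466123), np.float64(0.9837008838715323)), (np.float64(0.6479460852147184), np.float64(0.25132640026060465), np.float64(1.18488114932708), np.float64(0.9581900825382109))]
```

```bash
python3 -m creep '[[[-0.124,0.108,0.042,0,0.26],[-0.124,0.108,0.042,0,0.26],[-0.124,0.108,0.042,0,0.26],[-0.124,0.108,0.042,0,0.26],[-0.124,0.108,0.042,0,0.26]]]'; python3 -m creep '[[[-0.124,0.108,0.042,0,0.26],[-0.124,0.108,0.042,0,0.26],[-0.124,0.108,0.042,0,0.26],[-0.124,0.108,0.042,0,0.26],[-0.124,0.108,0.042,0,0.26],[0,0,0,0,0.26],[0,0,0,0,0.26],[0,0,0,0,0.26]]]'
python3 - <<'E'
from h import *
w=shot('wrist'); save(w,'w1.png'); print(w['obs']['tool_pos'],w['obs']['orientation'],w['obs']['opening'])
for d in nets.landmark_of(w,'lid_bar')[:3]: print(d, ray(w,d['uv'],.078))
h=cv2.cvtColor(w['frame'],cv2.COLOR_RGB2HSV); k=((h[...,0]<8)|(h[...,0]>172))&(h[...,1]>130)&(h[...,2]>60)
n,l,st,c=cv2.connectedComponentsWithStats(k.astype(np.uint8))
for i in range(1,n):
  if st[i,4]>200:
    y,x=np.nonzero(l==i); P=np.array([ray(w,(a,b),.078)[:2] for a,b in zip(x,y)]); print(st[i],P.min(0),P.max(0),np.median(P,0), cv2.minAreaRect((P*1000).astype(np.float32)))
E
```

```text
clock: 1.87
tool_pos: [0.5659, 0.1248, 0.3624]
orientation: [-180.0, 0.0, -90.0]
force: [0.4, 0.9, 0.5]
opening: 0.0601
gripper_force: 0.0
clock: 2.53
tool_pos: [0.4591, 0.2482, 0.321]
orientation: [-180.0, 0.0, -89.9]
force: [-0.4, -0.4, 0.6]
opening: 0.0229
gripper_force: 0.0
[0.45905102 0.24822813 0.32099485] [-1.79974103e+02  9.85921013e-03 -8.99313464e+01] 0.022879667883402472
{'uv': [317.4, 214.0], 'confidence': 0.93} [0.4611844  0.24618772 0.078     ]
[ 275  153   53  114 1822] [0.45259419 0.19503287] [0.49549895 0.29548935] [0.46066658 0.23124866] ((472.8725891113281, 246.1123504638672), (40.973270416259766, 100.64141082763672), 3.365621566772461)
```

View pics/w1.png

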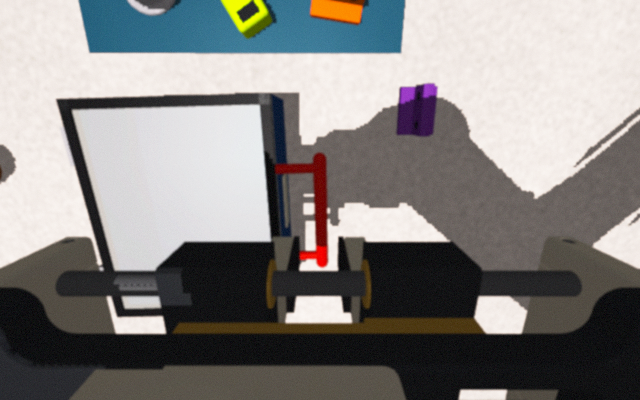

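The wrist view shows the red bar at column 320, lying between the fingers. I'll lower, pinch it and check.

```bash
python3 -m creep '[[[0,-0.004,0.12,0,0.26],[0.005,-0.004,0.12,0,0.26],[0.005,0,0.1,0,0.26],[0,0,0.07,0,0.26],[0,0,0,0,0.26],[0,0,0,0,0],[0,0,0,0,0],[0,0,0,0,0]]]'
python3 -m creep '[[[0,0,0,0,0],[0,0,0,0,0],[0,0,0,0,0]]]'
```

```text
clock: 3.3
tool_pos: [0.4585, 0.2451, 0.2386]
orientation: [179.7, -0.0, -90.2]
force: [-15.4, 4.4, 2.1]
opening: 0.0102
gripper_force: 29.8
clock: 3.55
tool_pos: [0.4583, 0.2452, 0.2386]
orientation: [179.7, -0.1, -90.1]
force: [-16.6, 3.9, -0.0]
opening: 0.0098
gripper_force: 29.8
```

```bash
python3 -m creep '[[[0,0.012,0,0,0],[-0.001,-0.006,-0.105,0,0],[-0.001,-0.017,-0.104,0,0],[-0.001,-0.029,-0.101,0,0],[-0.001,-0.039,-0.097,0,0],[-0.001,-0.05,-0.092,0,0],[-0.001,-0.06,-0.086,0,0],[-0.001,-0.069,-0.079,0,0]]]'
```

```text
clock: 4.22
tool_pos: [0.5145, 0.2468, 0.3734]
orientation: [-179.7, 0.1, -90.0]
force: [22.9, -0.1, -26.7]
opening: 0.0101
gripper_force: 30.0
```

```bash
python3 -m creep '[[[0,0,0,0,0],[0,0,0,0,0]]]'
```

```text
clock: 4.38
tool_pos: [0.5142, 0.2468, 0.3728]
orientation: [-179.8, 0.1, -90.1]
force: [9.4, 0.0, -11.9]
opening: 0.0101
gripper_force: 30.0
```

```bash
python3 -m creep '[[[-0.001,-0.084,-0.064,0,0],[-0.002,-0.085,-0.062,0,0],[-0.002,-0.091,-0.053,0,0],[-0.002,-0.096,-0.042,0,0],[-0.002,-0.1,-0.032,0,0],[-0.002,-0.103,-0.02,0,0],[0,0,0,0,0]]]'
```

```text
clock: 4.97
tool_pos: [0.627, 0.2496, 0.4291]
orientation: [-179.7, 0.1, -90.0]
force: [-2.3, 2.3, 8.1]
opening: 0.0098
gripper_force: 30.1
```

```bash
python3 -m creep '[[[-0.002,-0.08,-0.006,0,0],[-0.002,-0.08,0.002,0,0],[-0.002,-0.06,0.006,0,0],[-0.002,-0.05,0.01,0,0],[0,-0.02,0.004,0,0],[0,0,0,0,0],[0,0,0,0,0]]]'
```

```text
clock: 5.55
tool_pos: [0.6828, 0.251, 0.4256]
orientation: [-179.7, 0.1, -90.0]
force: [0.5, 1.7, 4.9]
opening: 0.0097
gripper_force: 30.1
```

```bash
python3 -m creep '[[[0,0,0,0,0.3],[0,0,0,0,0.3],[0,0,0,0,0.3],[0,0,-0.08,0,0.3],[0,0,-0.095,0,0.26],[0.17,0.06,0,0,0.26],[0.17,0.06,0,0,0.26],[0.17,0.06,0,0,0.26]]]'
python3 -m creep '[[[0.17,0.06,0,0,0.26],[0.17,0.06,0,0,0.26],[0.17,0.06,0,0,0.26],[0.17,0.06,0,0,0.26],[0.17,0.06,0.1,0,0.26],[0.17,0.06,0.1,0,0.26],[0.17,0.06,0.1,0,0.26],[0.17,0.06,0.1,0,0.26]]]'
python3 -m creep '[[[0.17,0.06,0.1,0,0.26],[0.17,0.06,0.1,0,0.26],[0.17,0.06,0.1,0,0.26],[0.17,0.06,0.1,0,0.26],[0,0,0,0,0.26],[0,0,0,0,0.26],[0,0,0,0,0.26]]]'
python3 - <<'E'
from h import *
w=shot('wrist'); save(w,'w2.png'); print(w['obs']['tool_pos'],w['obs']['orientation'],w['obs']['opening'])
for d in nets.landmark_of(w,'bins_drawer0_handle')[:3]: print(d, ray(w,d['uv'],.052))
s=shot('scene');save(s,'s2.png')
E
```

```text
clock: 6.22
tool_pos: [0.6452, 0.1484, 0.4575]
orientation: [180.0, -0.0, -89.9]
force: [-0.3, -0.8, 0.3]
opening: 0.0228
gripper_force: 0.0
clock: 6.88
tool_pos: [0.5486, -0.1244, 0.3774]
orientation: [-180.0, 0.0, -90.0]
force: [0.9, 0.9, -0.5]
opening: 0.0226
gripper_force: 0.0
clock: 7.47
tool_pos: [0.5019, -0.2591, 0.298]
orientation: [180.0, -0.0, -90.1]
force: [0.3, -0.6, 0.8]
opening: 0.0231
gripper_force: 0.0
[ 0.50191653 -0.25913929  0.29798046] [ 1.79990734e+02 -8.69408010e-03 -9.00582265e+01] 0.023099711694957847
```

View pics/w2.png

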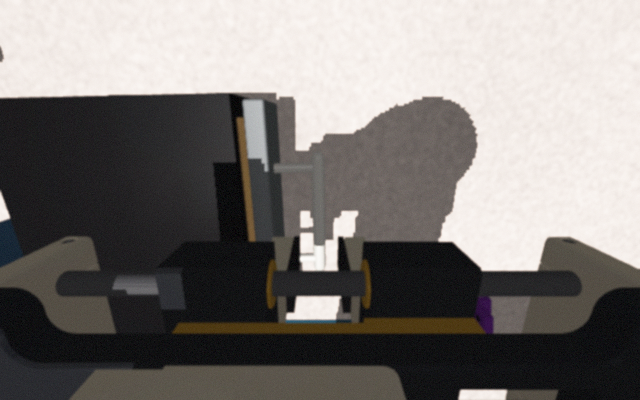

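View pics/s2.png

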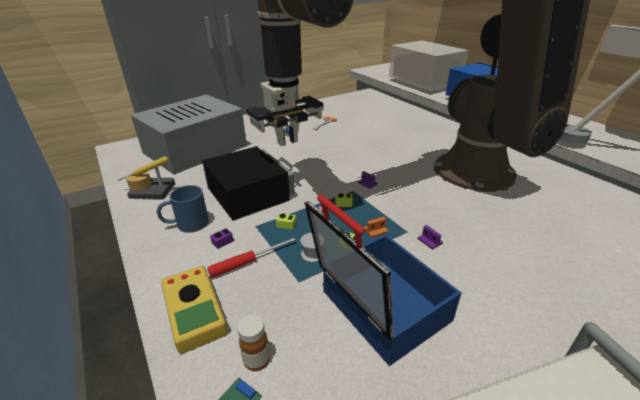

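```bash
python3 -m creep '[[[0,0,0.12,0,0.26],[0,0,0.12,0,0.26],[0,0,0.1,0,0.26],[0,0,0.08,0,0.26],[0,0,0,0,0.26],[0,0,0,0,0],[0,0,0,0,0],[0,0,0,0,0]]]'
python3 -m creep '[[[0,0,0,0,0],[0,0,0,0,0],[0,0.06,0,0,0],[0,0.06,0,0,0]]]'
```

```text
clock: 8.28
tool_pos: [0.5027, -0.2585, 0.2153]
orientation: [-179.9, -0.0, -90.0]
force: [0.5, 2.2, -0.8]
opening: 0.0101
gripper_force: 30.0
clock: 8.62
tool_pos: [0.4793, -0.2588, 0.2152]
orientation: [-179.8, -0.1, -89.9]
force: [1.1, 0.6, 5.6]
opening: 0.0103
gripper_force: 30.0
```

```bash
python3 -m creep '[[[0.001,0.06,0,0,0],[0.001,0.06,0,0,0],[0.001,0.06,0,0,0],[0.001,0.06,0,0,0],[0.001,0.06,0,0,0],[0.001,0.06,0,0,0],[0.001,0.05,0,0,0],[0,0,0,0,0]]]'
python3 -m creep '[[[0,0.03,0,0,0],[0,0.02,0,0,0],[0,0,0,0,0],[0,0,0,0,0]]]'
```

```text
clock: 9.28
tool_pos: [0.3949, -0.2606, 0.2152]
orientation: [-179.9, -0.0, -90.0]
force: [-1.0, 1.4, 5.8]
opening: 0.0098
gripper_force: 30.0
clock: 9.62
tool_pos: [0.3877, -0.2606, 0.2152]
orientation: [-179.7, -0.1, -90.0]
force: [5.1, 0.9, 2.9]
opening: 0.0103
gripper_force: 30.0
```

```bash
python3 -m creep '[[[0,0.02,0,0,0],[0,0,0,0,0],[0,0,0,0,0]]]'
```

```text
clock: 9.87
tool_pos: [0.3865, -0.2605, 0.2153]
orientation: [-179.3, -0.1, -89.9]
force: [16.0, 1.9, -9.5]
opening: 0.01
gripper_force: 30.0
```

```bash
python3 -m creep '[[[0,-0.03,0,0,0.28],[0,0,0,0,0.28],[0,0,0,0,0.28],[0,0,-0.1,0,0.28],[0,0,-0.2,0,0.28],[0,0,-0.2,0,0.5],[0,0,-0.2,0,0.5],[0,0,-0.2,0,0.5]]]'
python3 -m creep '[[[-0.16,-0.12,0,0,0.5],[-0.16,-0.12,0,0,0.5],[-0.16,-0.12,0,0,0.5],[-0.16,-0.12,0,0,0.5],[-0.16,-0.12,0,0,0.5],[-0.16,-0.12,0,0,0.5],[-0.16,-0.12,0,0,0.5],[-0.16,-0.12,0,0,0.5]]]'
python3 -m creep '[[[0,-0.05,0,0,0.5],[0,0,0,0,0.5],[0,0,0,0,0.5]]]'
cat > look.py <<'E'
from fit import *
import sys
ps={n:shot(n) for n in ['wrist','scene','side']}
print(ps['wrist']['obs']['tool_pos'].round(4),ps['wrist']['obs']['orientation'].round(1))
for p in ps.values():p['frame']=p['frame'].copy()
if len(sys.argv)>1: save(ps['wrist'],sys.argv[1])
w=ps['wrist']
for nm,f,bx,zc in [('S',YEL,SENS,.02),('B',ORA,BRK,.015)]:
  k=cv2.morphologyEx(f(cv2.cvtColor(w['frame'],cv2.COLOR_RGB2HSV)).astype(np.uint8),cv2.MORPH_CLOSE,np.ones((5,5)))
  n,l,st,c=cv2.connectedComponentsWithStats(k)
  for i in range(1,n):
    if st[i,4]<150: continue
    X=ray(w,c[i],zc)
    if not(.36<X[0]<.72 and abs(X[1])<.2): continue
    m=l==i; ys,xs=np.nonzero(m); edge=ys.min()==0
    vs=[(w,m)]
    print(nm,c[i].round(),st[i,4],X.round(3)[:2],'edge' if edge else '')
    yw=np.radians([0,45,90,135])
    r=fit(vs,bx,X[:2],0,yw); print('   wrist',np.round(r,4))
    for cn in('scene','side'):
      k2=blob(ps[cn],f,[r[0],r[1],zc])
      if k2.sum()>60: print('  ',cn,k2.sum(),np.round(fit([(ps[cn],k2)],bx,r[:2],0,[np.radians(r[2])]),4))
for cn in ('scene','side'):
  for q,z in (('tray',.022),('bins_drawer0_handle',.052),('well',.006)):
    for d in nets.landmark_of(ps[cn],q)[:1]: print(cn,q,d['confidence'],ray(ps[cn],d['uv'],z).round(3))
E
python3 look.py w3.png
```

```text
clock: 10.53
tool_pos: [0.3865, -0.2602, 0.3955]
orientation: [179.9, 0.0, -90.0]
force: [1.4, -0.3, -0.5]
opening: 0.0391
gripper_force: 0.0
clock: 11.2
tool_pos: [0.58, -0.0029, 0.3935]
orientation: [179.9, -0.0, -90.0]
force: [0.4, -1.7, -0.2]
opening: 0.0439
gripper_force: 0.0
clock: 11.45
tool_pos: [0.5895, -0.0043, 0.3928]
orientation: [179.8, -0.0, -90.0]
force: [-0.4, -0.0, -0.2]
opening: 0.0436
gripper_force: 0.0
[ 0.5895 -0.0043  0.3928] [179.8  -0.  -90. ]
S [298. 127.] 728 [ 0.615 -0.074] 
   wrist [ 6.141000e-01 -7.340000e-02  1.337662e+02  7.410000e-01]
   scene 234 [ 6.162000e-01 -6.840000e-02  1.527093e+02  7.695000e-01]
   side 286 [ 6.142000e-01 -6.860000e-02  1.441099e+02  6.099000e-01]
S [437. 127.] 826 [ 0.445 -0.073] 
   wrist [ 4.418000e-01 -7.240000e-02  1.523752e+02  6.766000e-01]
   scene 191 [ 4.423000e-01 -7.070000e-02  1.433636e+02  7.680000e-01]
   side 429 [ 4.398000e-01 -7.210000e-02  1.575258e+02  8.020000e-01]
S [361. 229.] 362 [0.532 0.059] 
   wrist [5.251000e-01 7.450000e-02 1.195843e+02 4.590000e-01]
   side 335 [5.246000e-01 7.360000e-02 1.145316e+02 8.497000e-01]
B [424. 228.] 951 [0.444 0.061] 
   wrist [ 0.4423  0.0644 -8.7012  0.9428]
   scene 314 [ 0.4437  0.0672 -6.043   0.8781]
   side 410 [ 0.441   0.0638 -8.4554  0.9307]
scene bins_drawer0_handle 0.72 [0.748 0.047 0.052]
scene well 0.62 [0.571 0.256 0.006]
side tray 0.64 [ 0.438 -0.089  0.022]
side bins_drawer0_handle 0.61 [ 0.389 -0.263  0.052]
side well 0.62 [0.569 0.241 0.006]
```

View pics/w3.png

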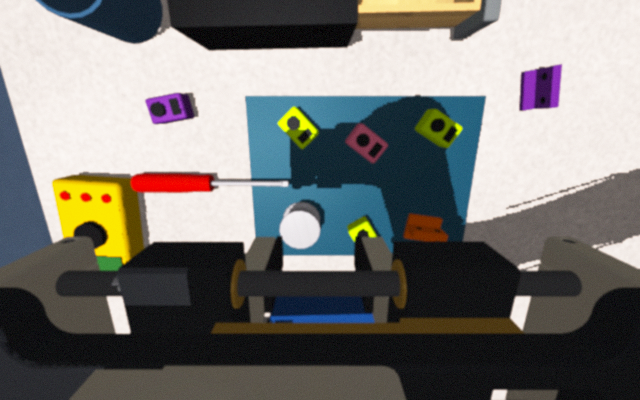

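The view shows the yellow sensors at (297,127), (438,127) and (362,232, partly hidden) and the bracket at (425,227). The pink look-alike at (367,142) and the purple ones stay. I'll refine the sensor yaws with hull-filled masks.

```bash
python3 - <<'E'
s=open('look.py').read()
s=s.replace("    m=l==i; ys","    m=hull(l==i); ys").replace("k2=blob(ps[cn],f,[r[0],r[1],zc])","k2=blob(ps[cn],f,[r[0],r[1],zc])\n      if nm=='S' and k2.sum()>60:k2=hull(k2)")
s=s.replace("import sys","import sys\ndef hull(k):\n  y,x=np.nonzero(k); m=np.zeros((400,640),np.uint8)\n  cv2.fillConvexPoly(m,cv2.convexHull(np.c_[x,y].astype(np.int32)),1); return m>0\nhull_S=hull")
s=s.replace("m=hull(l==i)","m=hull(l==i) if nm=='S' else l==i")
open('look.py','w').write(s)
E
python3 look.py | grep -v landmark
```

```text
[ 0.5897 -0.0047  0.3942] [-180.    0.  -90.]
S [299. 127.] 713 [ 0.614 -0.074] 
   wrist [ 6.142000e-01 -7.320000e-02  1.341747e+02  9.422000e-01]
   scene 254 [ 6.150000e-01 -6.990000e-02  1.468815e+02  8.231000e-01]
   side 342 [ 6.141000e-01 -6.890000e-02  1.432212e+02  7.263000e-01]
S [438. 127.] 831 [ 0.445 -0.073] 
   wrist [  0.4418  -0.0725 -28.5167   0.902 ]
   scene 203 [  0.446   -0.0668 -34.6635   0.8098]
   side 493 [  0.4394  -0.0722 -25.0369   0.9119]
S [362. 228.] 352 [0.531 0.059] 
   wrist [5.250000e-01 7.450000e-02 1.201685e+02 5.781000e-01]
   side 352 [5.247000e-01 7.190000e-02 1.157195e+02 8.881000e-01]
B [425. 228.] 958 [0.444 0.061] 
   wrist [4.424000e-01 6.460000e-02 1.718013e+02 9.505000e-01]
   scene 313 [4.434000e-01 6.700000e-02 1.746814e+02 8.756000e-01]
   side 407 [4.410000e-01 6.410000e-02 1.719773e+02 9.251000e-01]
scene tray 0.58 [ 0.512 -0.259  0.022]
scene bins_drawer0_handle 0.6 [ 0.397 -0.245  0.052]
scene well 0.8 [0.57  0.256 0.006]
side tray 0.68 [ 0.51  -0.264  0.022]
side bins_drawer0_handle 0.76 [ 0.389 -0.263  0.052]
side well 0.68 [0.566 0.242 0.006]
```

```bash
cat > go.py <<'E'
from h import *
import sys
x,y,z=map(float,sys.argv[1:4]); o=telemetry.get_obs()
M=R.from_euler('xyz',o['orientation'],degrees=True).as_matrix()
print('shift units',((M.T@(np.array([x,y,z])-o['tool_pos']))/.2).round(3),'toolY dir',np.degrees(np.arctan2(M[1,1],M[0,1])).round(1),'j6',o['joint_pos'][5].round(0))
E
python3 -m creep '[[[0,0,0,-0.076,0.4],[0,0,0,-0.076,0.4],[0,0,0,-0.076,0.4],[0,0,0,-0.076,0.4],[0,0,0,-0.076,0.4],[0,0,0,-0.076,0.4],[0,0,0,-0.076,0.4],[0,0,0,-0.076,0.4]]]' | tail -0
python3 -m creep '[[[0,0,0,-0.076,0.4],[0,0,0,-0.076,0.4],[0,0,0,-0.076,0.4],[0,0,0,-0.076,0.4],[0,0,0,0,0.4]]]'
python3 -m creep '[[[-0.134,-0.04,0.08,0,0.4],[-0.134,-0.04,0.08,0,0.4],[-0.134,-0.04,0.08,0,0.4],[-0.134,-0.04,0.08,0,0.4],[-0.134,-0.04,0.08,0,0.4],[-0.134,-0.04,0.08,0,0.4],[0,0,0,0,0.4],[0,0,0,0,0.4]]]'
python3 go.py .437 .065 .194
python3 - <<'E'
from h import *
w=shot('wrist'); save(w,'w4.png')
E
```

```text
clock: 13.43
tool_pos: [0.59, -0.0041, 0.3938]
orientation: [-180.0, 0.0, -7.6]
force: [-0.1, -0.1, 0.4]
opening: 0.0352
gripper_force: 0.0
clock: 14.1
tool_pos: [0.4362, 0.0658, 0.2976]
orientation: [180.0, 0.0, -8.0]
force: [1.5, -0.1, 0.4]
opening: 0.0352
gripper_force: 0.0
shift units [0.005 0.003 0.518] toolY dir -98.0 j6 48.0Exception ignored on flushing sys.stdout:
BrokenPipeError: [Errno 32] Broken pipe
```

View pics/w4.png

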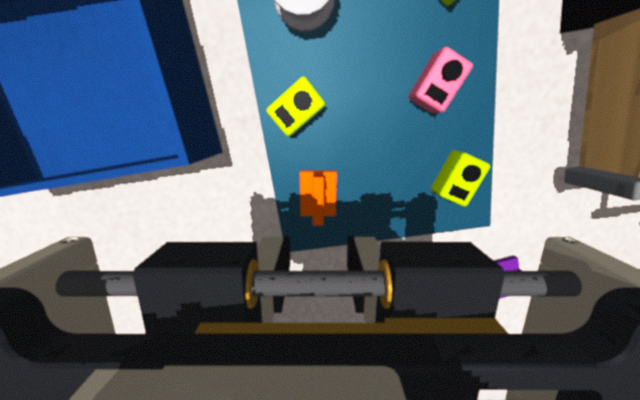

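The orange bracket at (318,193) is aligned with the fingers. The sensors at (296,106) and (461,177) are clearly visible from here, so I'll refit them before descending.

```bash
python3 look.py | grep -E "^S|^B|wrist"
python3 -m creep '[[[0.005,0.003,0.12,0,0.4],[0,0,0.12,0,0.4],[0,0,0.12,0,0.4],[0,0,0.1,0,0.4],[0,0,0.058,0,0.4],[0,0,0,0,0.4],[0,0,0,0,0],[0,0,0,0,0]]]'
python3 -m creep '[[[0,0,0,0,0],[0,0,0,0,0],[0,0,0,0,0],[0,0,0,0,0]]]'
```

```text
S [297. 108.] 1417 [0.527 0.071] 
   wrist [  0.5267   0.0714 -58.5506   0.9605]
S [459. 179.] 1587 [ 0.444 -0.07 ] 
   wrist [ 4.420000e-01 -7.240000e-02  1.484671e+02  9.033000e-01]
B [319. 200.] 1233 [0.44  0.064] 
   wrist [ 0.4425  0.0638 -8.3475  0.6945]
clock: 15.27
tool_pos: [0.4387, 0.065, 0.1949]
orientation: [-180.0, -0.0, -7.9]
force: [0.5, -0.6, 0.5]
opening: 0.0267
gripper_force: 0.0
clock: 15.6
tool_pos: [0.4385, 0.0649, 0.1951]
orientation: [-179.9, -0.1, -7.9]
force: [-2.7, -0.2, 7.3]
opening: 0.0099
gripper_force: 30.0
```

```bash
python3 -m creep '[[[0,0,-0.08,0,0],[0,0,-0.2,0,0],[0,0,-0.2,0,0],[0,0,-0.19,0,0],[0.046,0.175,0,0,0],[0.046,0.175,0,0,0],[0.046,0.175,0,0,0],[0.046,0.175,0,0,0]]]'
python3 -m creep '[[[0.046,0.175,0,0,0],[0.046,0.175,0,0,0],[0.046,0.175,0,0,0],[0.046,0.175,0,0,0],[0.046,0.175,0,0,0],[0,0,0,0,0],[0,0,0,0,0]]]'; python3 go.py .477 -.259 .219
```

```text
clock: 16.27
tool_pos: [0.455, -0.0803, 0.329]
orientation: [-180.0, -0.1, -7.8]
force: [1.2, 0.4, 0.1]
opening: 0.01
gripper_force: 30.0
clock: 16.85
tool_pos: [0.4764, -0.2605, 0.3278]
orientation: [-180.0, 0.1, -8.1]
force: [-0.5, 0.1, -0.2]
opening: 0.01
gripper_force: 30.0
shift units [ 0.002 -0.008  0.544] toolY dir -98.1 j6 90.0
```

```bash
python3 -m creep '[[[0,0,0.15,0,0],[0,0,0.15,0,0],[0,0,0.1,0,0],[0,0,0.08,0,0],[0,0,0.05,0,0],[0,0,0.014,0,0],[0,0,0,0,0]]]'
python3 -m creep '[[[0,0,0,0,0.35],[0,0,0,0,0.35],[0,0,0,0,0.35],[0,0,-0.1,0,0.4],[0,0,-0.15,0,0.4],[0,0,-0.2,0,0.7],[0,0,-0.2,0,0.7],[0,0,0,0,0.7]]]'; python3 go.py .442 -.072 .3
```

```text
clock: 17.43
tool_pos: [0.4769, -0.258, 0.2193]
orientation: [180.0, 0.1, -7.9]
force: [-0.4, 0.3, -0.7]
opening: 0.0094
gripper_force: 30.0
clock: 18.1
tool_pos: [0.4788, -0.2595, 0.3586]
orientation: [179.8, -0.8, -7.8]
force: [1.3, -0.7, 0.6]
opening: 0.0497
gripper_force: 0.0
shift units [-0.314 -0.904  0.286] toolY dir -97.8 j6 90.0
```

```bash
python3 -m creep '[[[-0.052,-0.151,0,0,0.7],[-0.052,-0.151,0,0,0.7],[-0.052,-0.151,0,0,0.7],[-0.052,-0.151,0.09,0,0.7],[-0.052,-0.151,0.09,0,0.7],[-0.052,-0.151,0.1,0,0.7],[0,0,0,-0.0756,0.7],[0,0,0,-0.0756,0.7]]]'
python3 -m creep '[[[0,0,0,-0.0756,0.7],[0,0,0,-0.0756,0.7],[0,0,0,-0.0756,0.7],[0,0,0,-0.0756,0.7],[0,0,0,-0.0756,0.7],[0,0,0,-0.0756,0.7],[0,0,0,-0.0756,0.7],[0,0,0,-0.0756,0.7]]]'; python3 -m creep '[[[0,0,0,0,0.7],[0,0,0,0,0.7]]]'; python3 look.py w5.png | grep -E "^S|^B|wrist|scene|tray"; python3 go.py .442 -.072 .186
```

```text
clock: 18.77
tool_pos: [0.4394, -0.069, 0.2933]
orientation: [-180.0, 0.0, 6.1]
force: [0.4, 0.4, 0.7]
opening: 0.0617
gripper_force: 0.0
clock: 19.43
tool_pos: [0.44, -0.0706, 0.2942]
orientation: [179.9, -0.1, 60.4]
force: [0.4, 1.0, -0.3]
opening: 0.0612
gripper_force: 0.0
clock: 19.6
tool_pos: [0.44, -0.0706, 0.294]
orientation: [180.0, -0.0, 59.9]
force: [0.5, -0.3, 0.6]
opening: 0.0613
gripper_force: 0.0
S [321.  14.] 1236 [0.522 0.063] edge
   wrist [5.275000e-01 7.340000e-02 1.215028e+02 9.611000e-01]
S [489. 109.] 1899 [ 0.612 -0.071] 
   wrist [  0.6155  -0.0736 -43.7668   0.9129]
   scene 254 [  0.6149  -0.0708 -32.6872   0.822 ]
S [319. 202.] 1229 [ 0.443 -0.07 ] 
   wrist [  0.4415  -0.0732 -30.0437   0.9021]
   scene 210 [  0.4414  -0.071  -30.5778   0.816 ]
scene tray 0.57 [ 0.511 -0.266  0.022]
scene bins_drawer0_handle 0.83 [ 0.404 -0.234  0.052]
scene well 0.68 [0.578 0.249 0.006]
side tray 0.86 [ 0.511 -0.257  0.022]
shift units [-0.001  0.012  0.537] toolY dir -29.9 j6 134.0
```

View pics/w5.png

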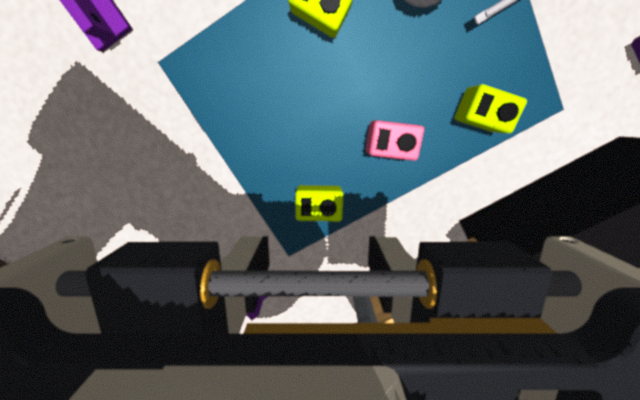

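Yellow sensor2 at (319,203) is aligned with the fingers. The pink one at (397,140) is well clear. Descending to grip.

```bash
python3 -m creep '[[[0,0.008,0.15,0,0.7],[0,0,0.15,0,0.7],[0,0,0.12,0,0.7],[0,0,0.08,0,0.7],[0,0,0.037,0,0.7],[0,0,0,0,0.7],[0,0,0,0,0],[0,0,0,0,0]]]'
python3 -m creep '[[[0,0,0,0,0],[0,0,0,0,0],[0,0,-0.05,0,0],[0,0,-0.15,0,0],[0,0,-0.2,0,0],[0,0,-0.2,0,0],[0,0,0,0,0]]]'; python3 go.py .605 .25 .32
```

```text
clock: 20.72
tool_pos: [0.442, -0.0712, 0.187]
orientation: [179.9, -0.1, 60.1]
force: [0.2, -0.0, -0.2]
opening: 0.053
gripper_force: 0.0
clock: 21.3
tool_pos: [0.4436, -0.0712, 0.3139]
orientation: [179.4, -0.4, 60.2]
force: [1.5, 0.5, -1.3]
opening: 0.0436
gripper_force: 30.0
shift units [ 1.795 -0.097 -0.018] toolY dir -29.8 j6 134.0
```

```bash
python3 -m creep '[[[0,0,0,0.0741,0],[0,0,0,0.0741,0],[0,0,0,0.0741,0],[0,0,0,0.0741,0],[0,0,0,0.0741,0],[0,0,0,0.0741,0],[0,0,0,0.0741,0],[0,0,0,0.0741,0]]]'; python3 -m creep '[[[0,0,0,0.0741,0],[0,0,0,0,0],[0,0,0,0,0]]]'; python3 go.py .603 .25 .32
```

```text
clock: 21.97
tool_pos: [0.4412, -0.0714, 0.3066]
orientation: [-180.0, -0.1, 6.4]
force: [-0.4, -0.9, -1.1]
opening: 0.0434
gripper_force: 30.0
clock: 22.22
tool_pos: [0.4412, -0.0714, 0.3065]
orientation: [-180.0, -0.1, 0.3]
force: [0.0, -0.4, -1.2]
opening: 0.044
gripper_force: 30.0
shift units [ 0.817 -1.603 -0.066] toolY dir -89.7 j6 74.0
```

```bash
python3 -m creep '[[[0.089,-0.178,-0.007,0,0],[0.089,-0.178,-0.007,0,0],[0.089,-0.178,-0.007,0,0],[0.089,-0.178,-0.007,0,0],[0.089,-0.178,-0.007,0,0],[0.089,-0.178,-0.007,0,0],[0.089,-0.178,-0.007,0,0],[0.089,-0.178,-0.007,0,0]]]'; python3 -m creep '[[[0.089,-0.178,-0.007,0,0],[0,0,0,0,0],[0,0,0,0,0]]]'; python3 go.py .6 .25 .197
```

```text
clock: 22.88
tool_pos: [0.5838, 0.2156, 0.3175]
orientation: [-180.0, -0.0, 0.4]
force: [0.8, 0.0, 0.5]
opening: 0.044
gripper_force: 30.0
clock: 23.13
tool_pos: [0.6015, 0.2513, 0.3177]
orientation: [180.0, 0.0, 0.4]
force: [-1.0, 0.7, -1.3]
opening: 0.0434
gripper_force: 30.0
shift units [-0.007  0.006  0.604] toolY dir -89.6 j6 51.0
```

```bash
python3 -m creep '[[[-0.005,0,0.15,0,0],[0,0,0.15,0,0],[0,0,0.12,0,0],[0,0,0.1,0,0],[0,0,0.08,0,0],[0,0,0,0,0],[0,0,0,0,0.62],[0,0,0,0,0.62]]]'; python3 -m creep '[[[0,0,0,0,0.62],[0,0,0,0,0.62],[0,0,-0.1,0,0.62],[0,0,-0.2,0,0.62],[0,0,-0.2,0,0.62],[0,0,-0.1,0,0.62],[0,0,0,0,0.62]]]'; python3 go.py .525 .072 .3
```

```text
clock: 23.8
tool_pos: [0.6004, 0.2491, 0.2001]
orientation: [-180.0, -0.1, 0.2]
force: [0.4, -0.9, 0.9]
opening: 0.0515
gripper_force: 0.0
clock: 24.38
tool_pos: [0.6014, 0.25, 0.3263]
orientation: [-179.7, -0.5, 0.2]
force: [1.0, -0.2, 0.9]
opening: 0.0542
gripper_force: 0.0
shift units [-0.386  0.89   0.122] toolY dir -89.8 j6 50.0
```

```bash
python3 -m creep '[[[-0.072,0.183,0.01,0,0.62],[-0.072,0.183,0.01,0,0.62],[-0.072,0.183,0.03,0,0.52],[-0.072,0.183,0.04,0,0.52],[-0.072,0.183,0.04,0,0.52],[0,0,0,0.0729,0.52],[0,0,0,0.0729,0.52],[0,0,0,0.0729,0.52]]]'; python3 -m creep '[[[0,0,0,0.0729,0.52],[0,0,0,0.0729,0.52],[0,0,0,0.0729,0.52],[0,0,0,0.0729,0.52],[0,0,0,0.0729,0.52],[0,0,0,0.0729,0.52],[0,0,0,0,0.52],[0,0,0,0,0.52]]]'; python3 look.py w6.png | grep -E "^S|^B|wrist|scene|tray"; python3 go.py .5305 .0665 .188
```

```text
clock: 25.05
tool_pos: [0.528, 0.0652, 0.2935]
orientation: [-179.9, -0.1, -20.0]
force: [0.3, -0.1, -1.1]
opening: 0.0455
gripper_force: 0.0
clock: 25.72
tool_pos: [0.5283, 0.0662, 0.2931]
orientation: [-179.9, -0.0, -58.7]
force: [-0.3, 0.4, -0.8]
opening: 0.0455
gripper_force: 0.0
S [319.  20.] 1330 [ 0.609 -0.066] edge
   wrist [ 6.155000e-01 -7.420000e-02  1.330988e+02  9.666000e-01]
   scene 252 [ 6.143000e-01 -7.060000e-02  1.468898e+02  8.178000e-01]
S [317. 208.] 1135 [0.529 0.069] 
   wrist [  0.5262   0.0721 -59.6946   0.9308]
scene tray 0.84 [ 0.517 -0.255  0.022]
scene bins_drawer0_handle 0.83 [ 0.405 -0.234  0.052]
scene well 0.64 [0.567 0.251 0.006]
side tray 0.6 [ 0.506 -0.259  0.022]
shift units [ 0.004 -0.01   0.523] toolY dir -148.9 j6 3.0
```

View pics/w6.png

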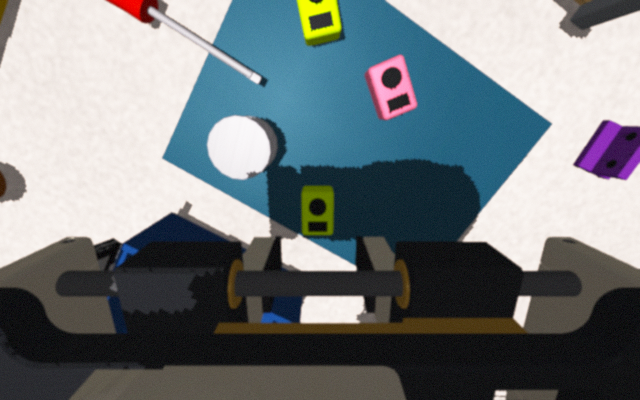

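Yellow sensor3 at (318,210) is aligned between the fingers. The reel at (240,147) is clear of the left finger. Descending.

```bash
python3 -m creep '[[[0.002,-0.005,0.15,0,0.52],[0,0,0.15,0,0.52],[0,0,0.12,0,0.52],[0,0,0.08,0,0.52],[0,0,0.023,0,0.52],[0,0,0,0,0.52],[0,0,0,0,0],[0,0,0,0,0]]]'
python3 -m creep '[[[0,0,0,0,0],[0,0,0,0,0],[0,0,-0.05,0,0],[0,0,-0.15,0,0],[0,0,-0.2,0,0],[0,0,-0.2,0,0],[0,0,-0.05,0,0]]]'; python3 -m creep '[[[0,0,0,-0.0729,0],[0,0,0,-0.0729,0],[0,0,0,-0.0729,0],[0,0,0,-0.0729,0],[0,0,0,-0.0729,0],[0,0,0,-0.0729,0],[0,0,0,-0.0729,0],[0,0,0,-0.0729,0]]]'; python3 -m creep '[[[0,0,0,-0.0729,0],[0,0,0,0,0],[0,0,0,0,0]]]'; python3 go.py .534 .25 .32
```

```text
clock: 26.83
tool_pos: [0.53, 0.0666, 0.1892]
orientation: [-179.9, -0.0, -58.9]
force: [0.3, 0.4, 0.4]
opening: 0.0371
gripper_force: 0.0
clock: 27.42
tool_pos: [0.5308, 0.0667, 0.3255]
orientation: [-179.5, -0.1, -58.9]
force: [1.0, 0.2, 0.3]
opening: 0.0295
gripper_force: 30.0
clock: 28.08
tool_pos: [0.5292, 0.0662, 0.319]
orientation: [-180.0, -0.0, -6.1]
force: [-0.3, 0.5, -0.8]
opening: 0.0298
gripper_force: 30.0
clock: 28.33
tool_pos: [0.5293, 0.0663, 0.3187]
orientation: [-180.0, -0.0, -0.1]
force: [-0.3, 0.9, -0.2]
opening: 0.0298
gripper_force: 30.0
shift units [ 0.022 -0.919 -0.006] toolY dir -90.1 j6 62.0
```

```bash
python3 -m creep '[[[0.004,-0.184,0,0,0],[0.004,-0.184,0,0,0],[0.004,-0.184,0,0,0],[0.004,-0.184,0,0,0],[0.004,-0.184,0,0,0],[0,0,0,0,0],[0,0,0,0,0]]]'; python3 -m creep '[[[0,0,0.15,0,0],[0,0,0.15,0,0],[0,0,0.12,0,0],[0,0,0.1,0,0],[0,0,0.08,0,0],[0,0,0,0,0],[0,0,0,0,0.48],[0,0,0,0,0.48]]]'; python3 -m creep '[[[0,0,0,0,0.48],[0,0,0,0,0.48],[0,0,-0.1,0,0.48],[0,0,-0.2,0,0.48],[0,0,-0.2,0,0.48],[0,0,-0.1,0,0.48],[0,0,0,0,0.48]]]'; python3 go.py .6155 -.074 .33
```

```text
clock: 28.92
tool_pos: [0.5329, 0.2522, 0.318]
orientation: [180.0, 0.0, 0.0]
force: [-0.5, -0.3, -0.2]
opening: 0.0295
gripper_force: 30.0
clock: 29.58
tool_pos: [0.5334, 0.2499, 0.199]
orientation: [-180.0, -0.0, 0.0]
force: [-0.7, 0.3, 0.2]
opening: 0.0381
gripper_force: 0.0
clock: 30.17
tool_pos: [0.5343, 0.2511, 0.3248]
orientation: [-179.6, -0.5, 0.1]
force: [0.6, 0.5, 0.4]
opening: 0.0419
gripper_force: 0.0
shift units [ 0.402  1.626 -0.033] toolY dir -89.9 j6 46.0
```

```bash
python3 -m creep '[[[0.043,0.178,0,0,0.6],[0.043,0.178,0,0,0.6],[0.043,0.178,0,0,0.6],[0.043,0.178,0,0,0.6],[0.043,0.178,0,0,0.6],[0.043,0.178,0,0,0.6],[0.043,0.178,0,0,0.6],[0.043,0.178,0,0,0.6]]]'; python3 -m creep '[[[0.043,0.178,0,0,0.6],[0,0,0,0.0741,0.6],[0,0,0,0.0741,0.6],[0,0,0,0.0741,0.6],[0,0,0,0.0741,0.6],[0,0,0,0.0741,0.6],[0,0,0,0.0741,0.6],[0,0,0,0.0741,0.6]]]'; python3 -m creep '[[[0,0,0,0.0741,0.6],[0,0,0,0.0741,0.6],[0,0,0.1,0,0.6],[0,0,0,0,0.6],[0,0,0,0,0.6]]]'; python3 look.py w7.png | grep -E "^S|^B|wrist|scene|tray"; python3 go.py .6113 -.0697 .188
```

```text
clock: 30.83
tool_pos: [0.6023, -0.0361, 0.3186]
orientation: [-180.0, -0.0, 0.1]
force: [1.2, 0.3, -0.3]
opening: 0.0526
gripper_force: 0.0
clock: 31.5
tool_pos: [0.6108, -0.07, 0.3184]
orientation: [-180.0, -0.0, -46.9]
force: [0.4, 0.3, 0.2]
opening: 0.0526
gripper_force: 0.0
clock: 31.92
tool_pos: [0.6105, -0.07, 0.2976]
orientation: [179.9, 0.0, -59.9]
force: [0.2, 0.6, 0.7]
opening: 0.0526
gripper_force: 0.0
S [316. 197.] 1120 [ 0.616 -0.075] 
   wrist [ 6.141000e-01 -7.300000e-02  1.326415e+02  9.392000e-01]
   scene 257 [ 6.144000e-01 -7.090000e-02  1.443321e+02  8.231000e-01]
scene tray 0.78 [ 0.514 -0.261  0.022]
scene bins_drawer0_handle 0.9 [ 0.405 -0.232  0.052]
scene well 0.73 [0.58  0.257 0.006]
side tray 0.65 [ 0.515 -0.255  0.022]
shift units [-0.001 -0.001  0.552] toolY dir -149.9 j6 18.0
```

View pics/w7.png

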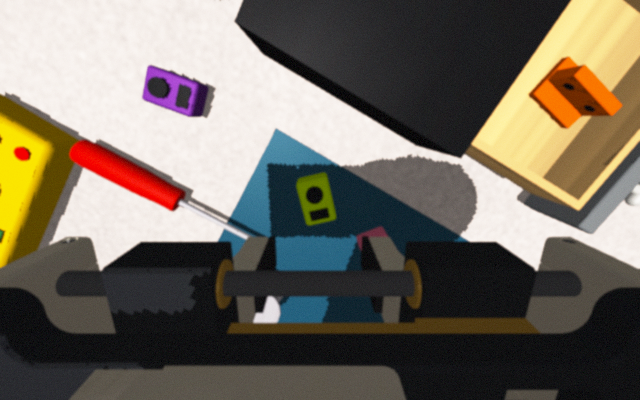

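The bracket sits in the drawer at (575,92), and sensor1 at (316,198) is under the gripper. The pink block (372,238) and the blade tip (250,236) are near the fingers, so I'll check those clearances.

Run:
```python
from fit import *
w,s,d=shot('wrist'),shot('scene'),shot('side')
o=w['obs'];M=R.from_euler('xyz',o['orientation'],degrees=True).as_matrix()
loc=lambda X:((M.T@(X-o['tool_pos']))[:2]*1000).round(0)
print('tip wrist (tool xy mm)',loc(ray(w,(250,236),.006)),ray(w,(250,236),.006))
h=cv2.cvtColor(d['frame'],cv2.COLOR_RGB2HSV)
for nm,p in(('scene',s),('side',d)):
  h=cv2.cvtColor(p['frame'],cv2.COLOR_RGB2HSV)
  k=((h[...,0]>160)&(h[...,0]<179)&(h[...,1]>60)&(h[...,1]<190)).astype(np.uint8)
  n,l,st,c=cv2.connectedComponentsWithStats(k)
  for i in range(1,n):
    X=ray(p,c[i],.018)
    if st[i,4]>60 and abs(X[0]-.53)<.06 and abs(X[1]+.05)<.05:
      m=cv2.morphologyEx((l==i).astype(np.uint8),cv2.MORPH_CLOSE,np.ones((7,7)))>0
      r=fit([(p,m)],SENS,X[:2],0,np.radians([0,45,90,135])); print(nm,np.round(r,3))
      a=np.radians(r[2]);print([loc(np.array([r[0]+u*np.cos(a)-v*np.sin(a),r[1]+u*np.sin(a)+v*np.cos(a),0])) for u in(-.022,.022) for v in(-.015,.015)])
```

```text
tip wrist (tool xy mm) [-39. -73.] [6.54374886e-01 3.64909878e-04 6.00000000e-03]
side [ 5.28000e-01 -5.40000e-02  1.48375e+02  8.94000e-01]
[array([-43.,  40.]), array([-29.,  66.]), array([-82.,  61.]), array([-68.,  87.])]
```

Everything is clear, with the fingers only reaching tool x of about ±10 mm. Descend and grip.

```bash
python3 -m creep '[[[0,0,0.15,0,0.6],[0,0,0.15,0,0.6],[0,0,0.12,0,0.6],[0,0,0.08,0,0.6],[0,0,0.05,0,0.6],[0,0,0,0,0.6],[0,0,0,0,0],[0,0,0,0,0]]]'
python3 -m creep '[[[0,0,0,0,0],[0,0,0,0,0],[0,0,0,0,0],[0,0,0,0,0]]]'
```

```text
clock: 33.18
tool_pos: [0.6117, -0.0698, 0.1893]
orientation: [-179.9, -0.0, -59.9]
force: [0.2, -0.2, -0.2]
opening: 0.0441
gripper_force: 0.0
clock: 33.52
tool_pos: [0.6115, -0.0698, 0.1894]
orientation: [-179.9, -0.1, -59.9]
force: [-1.0, 1.2, 6.3]
opening: 0.0328
gripper_force: 26.0
```

```bash
python3 -m creep '[[[0,0,0,0,0],[0,0,0,0,0],[0,0,0,0,0]]]'; python3 -m creep '[[[0,0,-0.05,0,0],[0,0,-0.15,0,0],[0,0,-0.2,0,0],[0,0,-0.2,0,0],[0,0,-0.05,0,0],[0,0,0,-0.0741,0],[0,0,0,-0.0741,0],[0,0,0,-0.0741,0]]]';python3 -m creep '[[[0,0,0,-0.0741,0],[0,0,0,-0.0741,0],[0,0,0,-0.0741,0],[0,0,0,-0.0741,0],[0,0,0,-0.0741,0],[0,0,0,-0.0741,0],[0,0,0,0,0]]]'; python3 go.py .562 .293 .33
```

```text
clock: 33.77
tool_pos: [0.6116, -0.0698, 0.1894]
orientation: [-179.9, -0.1, -59.9]
force: [-1.9, 0.8, 6.5]
opening: 0.0331
gripper_force: 26.0
clock: 34.43
tool_pos: [0.6107, -0.07, 0.3193]
orientation: [-179.9, -0.0, -39.6]
force: [-1.0, 0.1, -1.9]
opening: 0.0329
gripper_force: 26.2
clock: 35.02
tool_pos: [0.6108, -0.0699, 0.3185]
orientation: [-180.0, -0.0, 0.4]
force: [-0.7, 0.5, -0.9]
opening: 0.033
gripper_force: 26.2
shift units [-0.231 -1.816 -0.057] toolY dir -89.6 j6 79.0
```

```bash
python3 -m creep '[[[-0.023,-0.16,0,0,0],[-0.023,-0.16,0,0,0],[-0.023,-0.16,0,0,0],[-0.023,-0.16,0,0,0],[-0.023,-0.16,0,0,0],[-0.023,-0.16,0,0,0],[-0.023,-0.16,0,0,0],[-0.023,-0.16,0,0,0]]]'; python3 -m creep '[[[-0.023,-0.16,0,0,0],[-0.023,-0.16,0,0,0],[0,-0.16,0,0,0],[0,0,0,0,0],[0,0,0,0,0]]]';python3 go.py .562 .291 .2
python3 - <<'E'
from h import *
p=shot('scene'); save(p,'s8.png',(290,110,490,310),3)
E
```

```text
clock: 35.68
tool_pos: [0.5732, 0.1875, 0.3186]
orientation: [-180.0, -0.0, -0.2]
force: [0.8, 0.1, -0.6]
opening: 0.0331
gripper_force: 26.2
clock: 36.1
tool_pos: [0.564, 0.2837, 0.3181]
orientation: [-180.0, 0.0, 0.0]
force: [-0.9, -0.0, -0.5]
opening: 0.0329
gripper_force: 26.2
shift units [-0.01  -0.036  0.59 ] toolY dir -90.0 j6 46.0
```

View pics/s8.png

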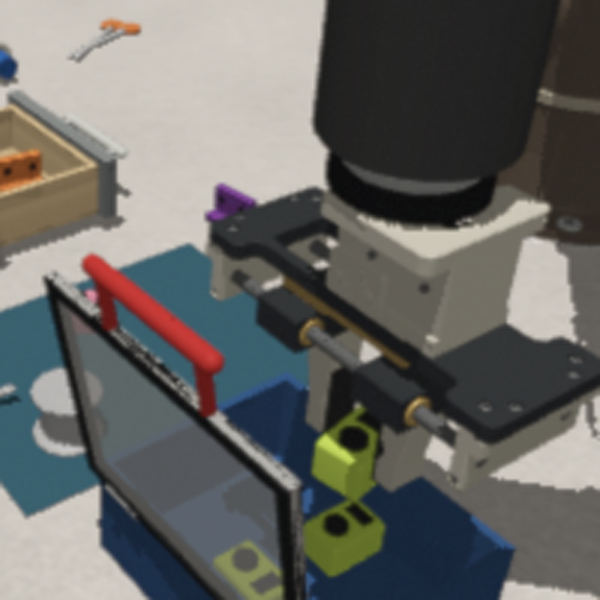

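The held sensor shows at crop (350,455), slightly skewed in the grip. Sensors are already in the case at (345,540) and (245,570). I'll check their positions before lowering.

Run:
```python
from h import *
p=shot('scene')
for u in ((290+345/3,110+540/3),(290+245/3,110+572/3)): print(ray(p,u,.025))
print(ray(p,(290+350/3,110+455/3),.13))
```

```text
[0.53251426 0.25803724 0.025     ]
[0.60149956 0.24413533 0.025     ]
[0.56462398 0.27792747 0.13      ]
```

```bash
python3 -m creep '[[[-0.005,-0.034,0.15,0,0],[0,0,0.15,0,0],[0,0,0.12,0,0],[0,0,0.1,0,0],[0,0,0.06,0,0],[0,0,0,0,0],[0,0,0,0,0.48],[0,0,0,0,0.48]]]'; python3 -m creep '[[[0,0,0,0,0.48],[0,0,0,0,0.48],[0,0,-0.1,0,0.48],[0,0,-0.2,0,0.48],[0,0,-0.2,0,0.48],[0,0,-0.1,0,0.48],[-0.05,0.1,-0.1,0,0.48],[0,0,0,0,0.48]]]'
python3 - <<'E'
from fit import *
p,q,w=shot('scene'),shot('side'),shot('wrist')
f=np.concatenate([p['frame'][180:360,300:500],q['frame'][100:280,210:410]],1);save({'frame':f},'s9.png',None,2)
w['frame'] is not None
for c in (p,q,w):
  k=YEL(cv2.cvtColor(c['frame'],cv2.COLOR_RGB2HSV)).astype(np.uint8);n,l,st,cc=cv2.connectedComponentsWithStats(k)
  print([(cc[i].round(),ray(c,cc[i],.03).round(3)[:2],st[i,4]) for i in range(1,n) if st[i,4]>40])
E
```

```text
clock: 36.87
tool_pos: [0.5642, 0.2888, 0.2036]
orientation: [-179.9, -0.1, 0.1]
force: [0.2, 1.1, 0.4]
opening: 0.0403
gripper_force: 0.0
clock: 37.53
tool_pos: [0.5532, 0.2675, 0.348]
orientation: [-179.7, -0.3, 0.1]
force: [-0.2, -0.9, -0.5]
opening: 0.0421
gripper_force: 0.0
[(array([403., 301.]), array([0.557, 0.279]), np.int32(746))]
[(array([280., 151.]), array([0.559, 0.26 ]), np.int32(277)), (array([437., 171.]), array([0.878, 0.044]), np.int32(624)), (array([596., 302.]), array([ 0.904, -0.383]), np.int32(309))]
[(array([339., 152.]), array([0.6  , 0.246]), np.int32(945)), (array([301., 180.]), array([0.57 , 0.287]), np.int32(892)), (array([336., 215.]), array([0.53 , 0.248]), np.int32(782))]
```

View pics/s9.png

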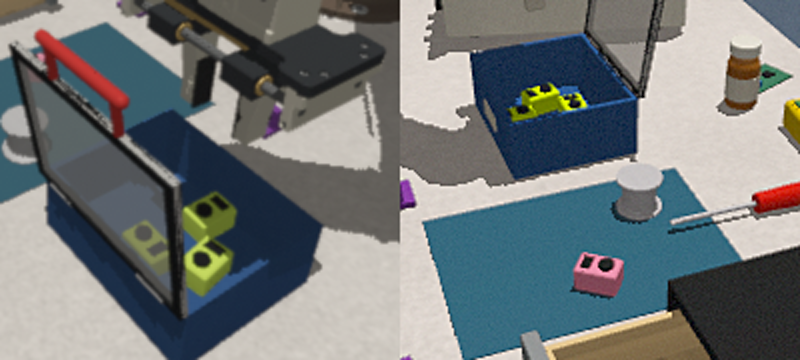

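All three yellow sensors lie in the case, at wrist pixels (339,152), (301,180) and (336,215). The pink block, reel and driver are untouched. Next I'll push the drawer home.

```bash
python3 -m creep '[[[-0.055,0.176,0,0,0.27],[-0.055,0.176,0,0,0.27],[-0.055,0.176,0,0,0.27],[-0.055,0.176,0,0,0.27],[-0.055,0.176,0,0,0.27],[-0.055,0.176,0,0,0.27],[-0.055,0.176,0,0,0.27],[-0.055,0.176,0,0,0.27]]]'; python3 -m creep '[[[-0.055,0.176,0,0,0.27],[-0.055,0.176,0,0,0.27],[-0.055,0.176,0,0,0.27],[-0.055,0.176,0,0,0.27],[-0.055,0.176,0,0,0.27],[-0.055,0.176,0,0,0.27],[-0.055,0.176,0,0,0.27],[0,0,0,0,0.27]]]'; python3 -m creep '[[[0,0,0,0.077,0.27],[0,0,0,0.077,0.27],[0,0,0,0.077,0.27],[0,0,0,0.077,0.27],[0,0,0,0.077,0.27],[0,0,0,0.077,0.27],[0,0,0,0.077,0.27],[0,0,0,0.077,0.27]]]'; python3 -m creep '[[[0,0,0,0.077,0.27],[0,0,0,0.077,0.27],[0,0,0,0.077,0.27],[0,0,0,0.077,0.27],[0,0,0,0.077,0.27],[0,0,0,0,0.27],[0,0,0,0,0.27]]]'; python3 go.py .3875 -.2605 .215
```

```text
clock: 38.35
tool_pos: [0.4651, -0.0142, 0.3413]
orientation: [180.0, 0.1, 0.1]
force: [0.5, -1.0, 0.8]
opening: 0.0238
gripper_force: 0.0
clock: 39.02
tool_pos: [0.3876, -0.2635, 0.341]
orientation: [180.0, 0.1, -0.1]
force: [0.4, 0.6, 0.3]
opening: 0.0237
gripper_force: 0.0
clock: 39.68
tool_pos: [0.3896, -0.2593, 0.3412]
orientation: [179.9, 0.1, -55.7]
force: [0.1, -0.2, 0.0]
opening: 0.0237
gripper_force: 0.0
clock: 40.27
tool_pos: [0.3896, -0.2594, 0.3414]
orientation: [179.9, 0.0, -89.8]
force: [0.3, 0.0, -0.4]
opening: 0.0238
gripper_force: 0.0
shift units [0.006 0.01  0.632] toolY dir -179.8 j6 10.0
```

```bash
python3 -m creep '[[[0.005,0.01,0.15,0,0.27],[0,0,0.15,0,0.27],[0,0,0.15,0,0.27],[0,0,0.1,0,0.27],[0,0,0.08,0,0.27],[0,0,0,0,0.27],[0,0,0,0,0],[0,0,0,0,0]]]'; python3 -m creep '[[[0,0,0,0,0],[0,0,0,0,0],[0,-0.03,0,0,0],[0,-0.06,0,0,0],[0,-0.06,0,0,0],[0,-0.06,0,0,0],[0,-0.06,0,0,0],[0,-0.06,0,0,0]]]';  python3 -m creep '[[[0,-0.06,0,0,0],[0,-0.06,0,0,0],[0,-0.06,0,0,0],[0,-0.04,0,0,0],[0,-0.02,0,0,0],[0,0,0,0,0],[0,0,0,0,0]]]'
```

```text
clock: 40.93
tool_pos: [0.3879, -0.2606, 0.2167]
orientation: [-180.0, -0.0, -89.9]
force: [-0.1, 0.3, 0.3]
opening: 0.0155
gripper_force: 0.0
clock: 41.6
tool_pos: [0.4543, -0.2597, 0.217]
orientation: [-180.0, 0.1, -90.0]
force: [-1.9, 9.9, 9.6]
opening: 0.0101
gripper_force: 30.0
clock: 42.18
tool_pos: [0.5028, -0.2589, 0.217]
orientation: [-179.9, 0.1, -89.9]
force: [0.2, 13.9, 7.4]
opening: 0.0103
gripper_force: 30.0
```

```bash
python3 -m creep '[[[-0.008,-0.015,0,0,0],[0,0,0,0,0],[0,0,0,0,0]]]'; python3 -m creep '[[[0,-0.015,0,0,0],[0,0,0,0,0],[0,0,0,0,0]]]'; python3 -m creep '[[[0,-0.015,0,0,0],[0,0,0,0,0],[0,0,0,0,0]]]'
```

```text
clock: 42.43
tool_pos: [0.5055, -0.2585, 0.217]
orientation: [-179.9, -0.0, -89.9]
force: [0.6, 5.9, 6.0]
opening: 0.0098
gripper_force: 30.0
clock: 42.68
tool_pos: [0.5067, -0.2585, 0.217]
orientation: [179.9, 0.0, -90.0]
force: [-6.7, 6.5, 13.3]
opening: 0.0099
gripper_force: 30.0
clock: 42.93
tool_pos: [0.5076, -0.2586, 0.2169]
orientation: [179.6, 0.1, -90.0]
force: [-15.0, 6.3, 21.5]
opening: 0.01
gripper_force: 30.0
```

```bash
python3 -m creep '[[[0,0,0,0,0.27],[0,0,0,0,0.27],[0,0,0,0,0.27],[0,0,-0.1,0,0.27],[0,0,-0.2,0,0.27],[0,0,-0.2,0,0.27],[0,0,-0.2,0,0.27],[0,0,-0.2,0,0.27]]]'; python3 -m creep '[[[0,0,-0.2,0,0.27],[0,0,-0.2,0,0.27],[0,0,0,0,0.27],[0,0,0,0,0.27]]]'
python3 - <<'E'
from h import *
p=shot('side'); save(p,'d10.png',(200,90,500,390),2)
E
python3 go.py .683 .25 .48
```

```text
clock: 43.6
tool_pos: [0.5104, -0.259, 0.3981]
orientation: [-180.0, -0.0, -90.0]
force: [1.6, -0.7, -0.6]
opening: 0.0233
gripper_force: 0.0
clock: 43.93
tool_pos: [0.5108, -0.2591, 0.4792]
orientation: [-179.6, -0.1, -90.0]
force: [-0.2, -0.1, -1.2]
opening: 0.0236
gripper_force: 0.0
shift units [-2.545 -0.863 -0.014] toolY dir 180.0 j6 7.0
```

View pics/d10.png

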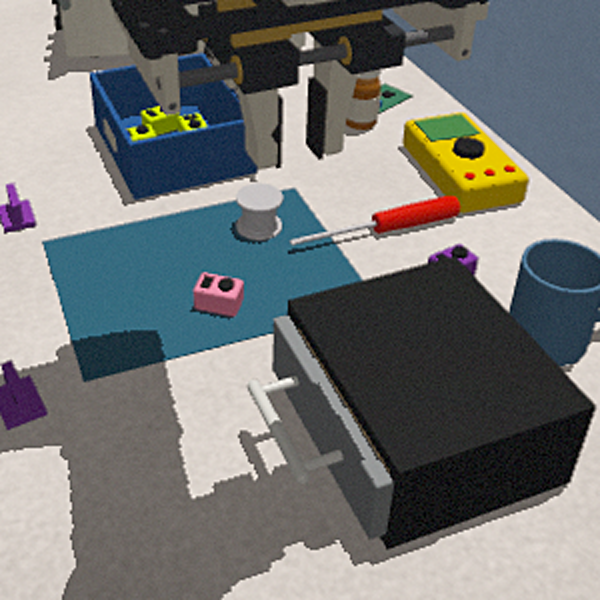

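The drawer front sits against the unit, consistent with the force stop I felt. Next is the lid bar.

```bash
python3 -m creep '[[[-0.17,-0.0575,0,0,0.27],[-0.17,-0.0575,0,0,0.27],[-0.17,-0.0575,0,0,0.27],[-0.17,-0.0575,0,0,0.27],[-0.17,-0.0575,0,0,0.27],[-0.17,-0.0575,0,0,0.27],[-0.17,-0.0575,0,0,0.27],[-0.17,-0.0575,0,0,0.27]]]'; python3 -m creep '[[[-0.17,-0.0575,0,0,0.27],[-0.17,-0.0575,0,0,0.27],[-0.17,-0.0575,0,0,0.27],[-0.17,-0.0575,0,0,0.27],[-0.17,-0.0575,0,0,0.27],[-0.17,-0.0575,0,0,0.27],[-0.165,-0.0575,0,0,0.27],[0,0,0,0,0.27]]]'; python3 -m creep '[[[0,0,0,0,0.27],[0,0,0,0,0.27]]]';  python3 - <<'E'
from h import *
w=shot('wrist'); 
print(w['obs']['tool_pos'])
for d in nets.landmark_of(w,'lid_bar')[:2]: print(d, ray(w,d['uv'],.263))
h=cv2.cvtColor(w['frame'],cv2.COLOR_RGB2HSV); k=((h[...,0]<8)|(h[...,0]>172))&(h[...,1]>130)&(h[...,2]>60)
n,l,st,c=cv2.connectedComponentsWithStats(k.astype(np.uint8))
for i in range(1,n):
  if st[i,4]>200:print(st[i],c[i].round(),ray(w,c[i],.263).round(4))
E
python3 go.py .6828 .2505 .4256
```

```text
clock: 44.65
tool_pos: [0.6026, 0.015, 0.4742]
orientation: [179.8, -0.0, -90.0]
force: [1.4, -0.5, -0.4]
opening: 0.0237
gripper_force: 0.0
clock: 45.32
tool_pos: [0.684, 0.2558, 0.4711]
orientation: [179.7, -0.1, -89.8]
force: [-0.7, -1.2, -0.8]
opening: 0.0236
gripper_force: 0.0
clock: 45.48
tool_pos: [0.6829, 0.2504, 0.4738]
orientation: [179.8, -0.1, -90.0]
force: [-0.8, 0.2, 0.3]
opening: 0.0237
gripper_force: 0.0
[0.68288105 0.25039134 0.47379632]
[ 306  165   21  107 1455] [314. 218.] [0.6864 0.2397 0.263 ]
shift units [-0.006 -0.001  0.249] toolY dir 180.0 j6 -35.0
```

```bash
python3 -m creep '[[[0,-0.004,0.08,0,0.27],[0,0,0.1,0,0.27],[0,0,0.06,0,0.27],[0,0,0,0,0.27],[0,0,0,0,0],[0,0,0,0,0],[0,0,0,0,0],[0,0,0,0,0]]]'; python3 -m creep '[[[0,0,0,0,0],[0,0,0,0,0]]]'; python3 go.py .6828 .251 .4256
```

```text
clock: 46.25
tool_pos: [0.6839, 0.2499, 0.4297]
orientation: [-179.9, 0.0, -90.0]
force: [0.9, -1.1, 3.4]
opening: 0.01
gripper_force: 30.0
clock: 46.42
tool_pos: [0.6839, 0.25, 0.4296]
orientation: [-179.9, 0.0, -90.0]
force: [1.2, -1.5, 5.3]
opening: 0.0099
gripper_force: 30.0
shift units [-0.005  0.006  0.02 ] toolY dir -180.0 j6 -35.0
```

```bash
python3 -m creep '[[[0.002,0.104,-0.014,0,0],[0.002,0.105,-0.003,0,0],[0.002,0.105,0.009,0,0],[0.002,0.103,0.02,0,0],[0.002,0.1,0.032,0,0],[0.002,0.096,0.042,0,0],[0,0,0,0,0]]]'; python3 -m creep '[[[0,0,0,0,0]]]'
```

```text
clock: 47.0
tool_pos: [0.5579, 0.2474, 0.4101]
orientation: [179.9, 0.0, -90.0]
force: [-1.3, -0.8, 1.3]
opening: 0.0101
gripper_force: 30.0
clock: 47.08
tool_pos: [0.5598, 0.2476, 0.4112]
orientation: [180.0, -0.0, -89.9]
force: [-3.9, -2.4, 5.6]
opening: 0.0099
gripper_force: 30.0
```

```bash
python3 -m creep '[[[0.001,0.091,0.053,0,0],[0.001,0.085,0.062,0,0],[0.001,0.077,0.071,0,0],[0.001,0.069,0.079,0,0],[0.001,0.06,0.086,0,0],[0,0.05,0.092,0,0],[0,0,0,0,0],[0,0,0,0,0]]]'
```

```text
clock: 47.75
tool_pos: [0.4748, 0.2466, 0.3218]
orientation: [179.9, -0.1, -90.0]
force: [0.8, -3.4, -1.3]
opening: 0.0096
gripper_force: 30.0
```

```bash
python3 -m creep '[[[0,0.022,0.046,0,0],[0,0.019,0.048,0,0],[0,0.016,0.049,0,0],[0,0.012,0.05,0,0],[0,0.008,0.05,0,0],[0,0.005,0.05,0,0],[0,0.002,0.05,0,0],[0,0,0.03,0,0]]]'; python3 -m creep '[[[0,0,0,0,0],[0,0,0.01,0,0],[0,0,0,0,0],[0,0,0,0,0]]]'
```

```text
clock: 48.42
tool_pos: [0.4577, 0.2464, 0.2466]
orientation: [179.9, -0.1, -90.0]
force: [-3.9, -2.7, 0.2]
opening: 0.0101
gripper_force: 30.1
clock: 48.75
tool_pos: [0.4576, 0.2465, 0.2457]
orientation: [179.9, -0.1, -90.0]
force: [-3.2, -4.2, -1.0]
opening: 0.01
gripper_force: 30.1
```

Step down in small increments until contact shows in the force.

```bash
python3 -m creep '[[[0,0,0.01,0,0],[0,0,0,0,0],[0,0,0,0,0]]]'; python3 -m creep '[[[0,0,0.01,0,0],[0,0,0,0,0],[0,0,0,0,0]]]'; python3 -m creep '[[[0,0,0.008,0,0],[0,0,0,0,0],[0,0,0,0,0]]]'
```

```text
clock: 49.0
tool_pos: [0.4575, 0.2465, 0.2451]
orientation: [180.0, -0.0, -90.0]
force: [-7.9, -6.4, 14.1]
opening: 0.0099
gripper_force: 30.1
clock: 49.25
tool_pos: [0.4575, 0.2465, 0.2445]
orientation: [-180.0, -0.0, -89.9]
force: [-13.4, -8.0, 29.1]
opening: 0.01
gripper_force: 30.1
clock: 49.5
tool_pos: [0.4574, 0.2466, 0.2437]
orientation: [-180.0, 0.0, -89.9]
force: [-17.5, -7.4, 36.9]
opening: 0.0104
gripper_force: 30.1
```

```bash
python3 -m creep '[[[0,0,0,0,0.25],[0,0,0,0,0.25],[0,0,0,0,0.25],[0,0,-0.08,0,0.25],[0,0,-0.15,0,0.25],[0,0,-0.2,0,0.25],[0,0.1,-0.2,0,0.25],[0,0,-0.1,0,0.25]]]'; python3 -m creep '[[[0.17,0,0,0,0.4],[0.17,0,0,0,0.4],[0.17,0,0,0,0.4],[0.17,0,0,0,0.4],[0.17,0,0,0,0.4],[0.17,0,0,0,0.4],[0,0,0,0,0.4],[0,0,0,0,0.4]]]'
python3 - <<'E'
from fit import *
p,q=shot('scene'),shot('side')
f=np.concatenate([p['frame'][100:360,200:480],q['frame'][100:360,200:480]],1);save({'frame':f},'f11.png',None,1.4)
for c in(p,q):
  for d in nets.landmark_of(c,'lid_bar')[:1]+[]: print(d['confidence'],ray(c,d['uv'],.078))
  for d in nets.landmark_of(c,'bins_drawer0_handle')[:1]: print(d['confidence'],ray(c,d['uv'],.052))
E
```

```text
clock: 50.17
tool_pos: [0.4387, 0.2472, 0.3879]
orientation: [-179.8, 0.2, -90.0]
force: [0.9, 0.5, 0.1]
opening: 0.0221
gripper_force: 0.0
clock: 50.83
tool_pos: [0.4396, 0.0416, 0.3837]
orientation: [-179.9, 0.0, -90.2]
force: [0.7, -0.7, 0.0]
opening: 0.0351
gripper_force: 0.0
0.86 [0.45952989 0.2467975  0.078     ]
0.62 [ 0.52424303 -0.2329487   0.052     ]
0.6 [0.45881109 0.23485348 0.078     ]
0.94 [ 0.50925266 -0.25787184  0.052     ]
```

View pics/f11.png

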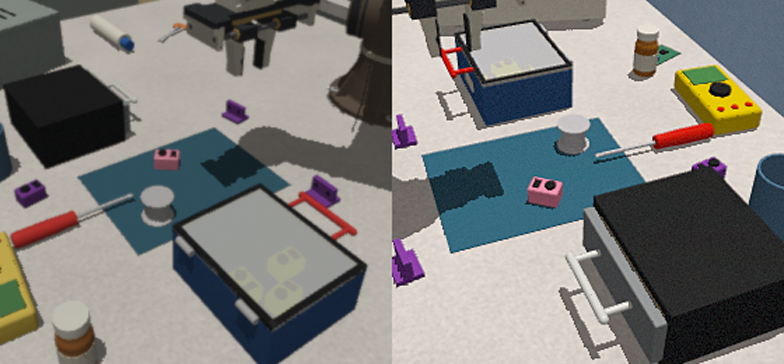

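The lid lies flat with the three sensors visible beneath it, and the drawer is home. The reel and screwdriver haven't moved, so I'm handing in.

```bash
python3 -c "
from plant import workorder
print(workorder.close_job())"
```

```text
the job is handed in; nothing more can be done
None
```

I handed the job in at about 51 s of the 210 s: three sensors in the case, one bracket in the drawer (the only one I found), drawer pushed home, lid lowered flat, and the reel and screwdriver untouched; the hand-in returned no verdict.

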